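Turn a tool row round for a left-handed workmate

ROBOT

A 7-joint arm with a two-finger parallel gripper is mounted at the origin on a cart in front of the work surface, level with it; the furniture and walls round the work are solid. World frame = base frame: x ahead of the robot, y to its left, z up, the work surface at z = 0. Lengths are in m, angles in rad, forces in N, time in s.
With the tool pointing down it reaches from about 0.4 to 0.85 m from the base axis. Payload 4.5 kg.
Tool frame: the origin (TCP) lies at the very end of the fingers, on their centre line; the grasp point (between the pads) lies 19 mm behind it (r.pinch_z is the distance from the TCP to the grasp point, in m); x points along the fingers, y is the direction in which the jaws open and shut, and the axes are right-handed (so a half turn about x gives the same grasp; the last joint's range is limited). The gripper opens to 88 mm and grips with 3 to 60 N. Pads are 18 mm wide; open, the fingers measure 123 mm over their backs; the gripper's body (75 mm by 187 mm) begins 45 mm behind the grasp point.
Start: joints at [-1.078, 0.689, -0.195, 1.565, 0.157, 0.902, -0.215], TCP at [0.277, 0.56, 0.239] pointing down, gripper open.
Joint ranges: [-3.01, 3.01], [-0.46, 2.08], [-1.47, 1.51], [0.13, 2.56], [-1, 4.14], [0.04, 2.09], [-2.66, 2.66]. Speed limits (rad/s): [2.57, 2.57, 3.14, 3.14, 3.14, 3.14, 3.14].

INTERFACE

Orientations are given as a unit quaternion [x, y, z, w].
In Python, from plant import telemetry, cams, job, r gives the robot as it stands.
- The arm moves only by the tool send_rows, never from a script. Its argument "commands" is one flat list of numbers, 7 for each row, row after row: the shift along the world's x, y, z as a fraction of full scale, then the turn, a rotation vector about the world's x, y, z as a fraction of full scale, then the closure, from 0 (fully open) to 1 (shut). In form: [dx, dy, dz, wx, wy, wz, claw, dx, dy, dz, wx, wy, wz, claw, ...]. A call has 1 to 12 rows; each row shifts and turns the pose as measured when the row begins; what a row does not reach is not made up. Full scale, the value 1, is 250 mm for a shift and 90 degrees for a turn. A row lasts 1/10 s, in which the tool goes at most 50 mm and 8.59 degrees, less where a joint would pass 70% of its speed; a pose out of reach is approached as far as the arm can. A call with a number of a shift or a turn outside -1 to 1 is refused whole. A call with a gripper value outside its range is refused whole. The fingers move at their own pace and stop on an object; "newtons" is the grip in N (left out, the last holds). Time passes only in rows, so rows that do not move let the fingers close. It gives the time, the measured TCP pose, the force and the opening at its end, in the units of the state.
- telemetry.get_state(): the state, without advancing time (a new reading comes with each control period).
- cams.snapshot(name): name is "scene" or "side" or "wrist"; returns a dict with "image" (400x640x3 uint8, blue, green, red), "intrinsics" (3x3 intrinsics, pixels), "world_to_cam" (4x4, takes a point from world to camera coordinates). Camera axes: x right, y down, z forward; pixel columns grow to the right and rows downward; lengths in m; the calibration is good to about 2 mm. A picture is of the moment at which its call begins. There is no depth.
- job.finish_job(): hands the job in, once; it reports no verdict.
The state is a dict: "clock": time; "q": joint angles; "qd": joint speeds; "joint_torque": joint torques, N m; "tool_pos": TCP position; "eef_rot": TCP orientation; "contact_force": force on the tool from outside, world axes, zero at the start; "moment": the same for the moment, N m; "opening": opening from 0.0 (shut) to 1.0 (fully open).
Only numpy, scipy, OpenCV 4.12 (cv2) and the standard library are available. Lean on these libraries where they do the work, as an engineer would, in place of code of your own. Each camera call takes 0.05 s, during which the arm holds its last target.

TASK

The bench is being set up for a left-handed workmate: move the four tools from the row of single trays into the four lanes of the empty plywood rack, one in each lane and in the reverse order, so that the tool now furthest left ends up furthest right, and so on. Lay each tool straight, in the middle of its lane and centred between the front and back edges of the rack, with its handle towards the robot as now. Do not disturb the tape measure.

Things in the scene. Friction and masses are not known exactly. Their poses are not given: they have to be found in the camera images.
- screwdriver: Loose screwdriver with red handle and thin round shank, 220 long, 90 g. Handle from y = 9 to 110, about 28 wide and 35 high, balance point near y = 50 (grip it there); shank 8 thick from y = 9 to -110, its tip low. Origin: middle of its length and width, on its underside as it lies; y axis along the tool towards the handle end, z up as it lies.
- chisel: Loose wood chisel with yellow handle and flat blade, 240 long, 150 g. Handle from y = 15 to 120, 28 wide and 28 high, good to grip at y = 45; blade 20 wide from y = 15 to -120, about 14 above the floor at the handle. Origin: middle of its length and width, on its underside as it lies; y axis along the tool towards the handle end, z up as it lies.
- file: Loose flat file with plain wooden handle, 260 long, 140 g. Handle from y = 29 to 129, 28 wide and 30 high, good to grip at y = 50; blade 20 wide, 13 high from y = 29 to -130. Origin: middle of its length and width, on its underside as it lies; y axis along the tool towards the handle end, z up as it lies.
- pliers: Loose closed combination pliers with red handles, 181 long, 15 high, 240 g. The two handles lie side by side from y = 1 to 91, 48 wide over both near the grip; grip across both at y = 30. Jaws 26 wide from y = -10 to -91. Origin: middle of its length and width, on its underside as it lies; y axis along the tool towards the handle end, z up as it lies.
- rack: Empty rack, fixed: plywood board 240 deep (x), 310 wide (y), 12 thick; five aluminium ribs (14 wide, 13 high, x = 142 to 232) part its far half into four lanes 60 wide; near half open. Origin: middle of the front edge (nearest the robot) at bench height; x along the lanes away from the robot, y left along the row, z up. Lane middles at x = 120, y = +111, +37, -37, -111; floor at z = 12.
- screwdriver_tray: Grey plastic tray holding the screwdriver at the start, fixed: 240 (x) by 68 (y), floor 6 thick, a wall along each side of its far part only (x = 22 to 112, top at z = 20). The four trays stand in a row at 74 spacing, order varies, all parallel. Origin: its middle, on its underside (6 above the bench, so tools lie at 12); x away from the robot, y left along the row.
- chisel_tray: Grey plastic tray holding the chisel at the start, fixed: 240 (x) by 68 (y), floor 6 thick, a wall along each side of its far part only (x = 22 to 112, top at z = 20). The four trays stand in a row at 74 spacing, order varies, all parallel. Origin: its middle, on its underside (6 above the bench, so tools lie at 12); x away from the robot, y left along the row.
- file_tray: Grey plastic tray holding the file at the start, fixed: 240 (x) by 68 (y), floor 6 thick, a wall along each side of its far part only (x = 22 to 112, top at z = 20). The four trays stand in a row at 74 spacing, order varies, all parallel. Origin: its middle, on its underside (6 above the bench, so tools lie at 12); x away from the robot, y left along the row.
- pliers_tray: Grey plastic tray holding the pliers at the start, fixed: 240 (x) by 68 (y), floor 6 thick, a wall along each side of its far part only (x = 22 to 112, top at z = 20). The four trays stand in a row at 74 spacing, order varies, all parallel. Origin: its middle, on its underside (6 above the bench, so tools lie at 12); x away from the robot, y left along the row.
- tape_measure: Yellow pocket tape measure, 40x80x66, standing loose on the bench left of the two rows: not to be moved. Origin: middle of its underside.
Not all that is in view belongs to the job. Leave any orange look-alike of the pliers alone.

How it is judged:
At the end, for the whole second after the job is handed in: Each tool lies at rest in its own rack lane: origin within 15 mm of the lane's middle sideways, 30 mm lengthways, 4 to 22 mm above the bench, within 0.2 rad of the lane, handle to the front; of any two tools, the one whose tray is further left lies further right in the rack ((y of screwdriver in the frame of rack between 0.096 and 0.126 m or y of screwdriver in the frame of rack between 0.022 and 0.052 m or y of screwdriver in the frame of rack between -0.052 and -0.022 m or y of screwdriver in the frame of rack between -0.126 and -0.096 m) and x of screwdriver in the frame of rack between 0.09 and 0.15 m and z of screwdriver in the frame of rack between 0.004 and 0.022 m and angle between the y axis of each of screwdriver, chisel, file, pliers and the x axis of rack, either way round below 0.2 rad and y of rack in the frame of screwdriver above 0.05 m and linear speed of each of screwdriver, chisel, file, pliers below 0.02 m/s and (y of chisel in the frame of rack between 0.096 and 0.126 m or y of chisel in the frame of rack between 0.022 and 0.052 m or y of chisel in the frame of rack between -0.052 and -0.022 m or y of chisel in the frame of rack between -0.126 and -0.096 m) and x of chisel in the frame of rack between 0.09 and 0.15 m and z of chisel in the frame of rack between 0.004 and 0.022 m and y of rack in the frame of chisel above 0.05 m and (y of file in the frame of rack between 0.096 and 0.126 m or y of file in the frame of rack between 0.022 and 0.052 m or y of file in the frame of rack between -0.052 and -0.022 m or y of file in the frame of rack between -0.126 and -0.096 m) and x of file in the frame of rack between 0.09 and 0.15 m and z of file in the frame of rack between 0.004 and 0.022 m and y of rack in the frame of file above 0.05 m and (y of pliers in the frame of rack between 0.096 and 0.126 m or y of pliers in the frame of rack between 0.022 and 0.052 m or y of pliers in the frame of rack between -0.052 and -0.022 m or y of pliers in the frame of rack between -0.126 and -0.096 m) and x of pliers in the frame of rack between 0.09 and 0.15 m and z of pliers in the frame of rack between 0.004 and 0.022 m and y of rack in the frame of pliers above 0.05 m and ((y of chisel_tray in the frame of screwdriver_tray above 0.03 m and ((y of chisel in the frame of rack below -0.074 m and y of screwdriver in the frame of rack above -0.074 m) or (y of chisel in the frame of rack below 0 m and y of screwdriver in the frame of rack above 0 m) or (y of chisel in the frame of rack below 0.074 m and y of screwdriver in the frame of rack above 0.074 m))) or (y of chisel_tray in the frame of screwdriver_tray below -0.03 m and ((y of screwdriver in the frame of rack below -0.074 m and y of chisel in the frame of rack above -0.074 m) or (y of screwdriver in the frame of rack below 0 m and y of chisel in the frame of rack above 0 m) or (y of screwdriver in the frame of rack below 0.074 m and y of chisel in the frame of rack above 0.074 m)))) and ((y of file_tray in the frame of screwdriver_tray above 0.03 m and ((y of file in the frame of rack below -0.074 m and y of screwdriver in the frame of rack above -0.074 m) or (y of file in the frame of rack below 0 m and y of screwdriver in the frame of rack above 0 m) or (y of file in the frame of rack below 0.074 m and y of screwdriver in the frame of rack above 0.074 m))) or (y of file_tray in the frame of screwdriver_tray below -0.03 m and ((y of screwdriver in the frame of rack below -0.074 m and y of file in the frame of rack above -0.074 m) or (y of screwdriver in the frame of rack below 0 m and y of file in the frame of rack above 0 m) or (y of screwdriver in the frame of rack below 0.074 m and y of file in the frame of rack above 0.074 m)))) and ((y of file_tray in the frame of chisel_tray above 0.03 m and ((y of file in the frame of rack below -0.074 m and y of chisel in the frame of rack above -0.074 m) or (y of file in the frame of rack below 0 m and y of chisel in the frame of rack above 0 m) or (y of file in the frame of rack below 0.074 m and y of chisel in the frame of rack above 0.074 m))) or (y of file_tray in the frame of chisel_tray below -0.03 m and ((y of chisel in the frame of rack below -0.074 m and y of file in the frame of rack above -0.074 m) or (y of chisel in the frame of rack below 0 m and y of file in the frame of rack above 0 m) or (y of chisel in the frame of rack below 0.074 m and y of file in the frame of rack above 0.074 m)))) and ((y of pliers_tray in the frame of screwdriver_tray above 0.03 m and ((y of pliers in the frame of rack below -0.074 m and y of screwdriver in the frame of rack above -0.074 m) or (y of pliers in the frame of rack below 0 m and y of screwdriver in the frame of rack above 0 m) or (y of pliers in the frame of rack below 0.074 m and y of screwdriver in the frame of rack above 0.074 m))) or (y of pliers_tray in the frame of screwdriver_tray below -0.03 m and ((y of screwdriver in the frame of rack below -0.074 m and y of pliers in the frame of rack above -0.074 m) or (y of screwdriver in the frame of rack below 0 m and y of pliers in the frame of rack above 0 m) or (y of screwdriver in the frame of rack below 0.074 m and y of pliers in the frame of rack above 0.074 m)))) and ((y of pliers_tray in the frame of chisel_tray above 0.03 m and ((y of pliers in the frame of rack below -0.074 m and y of chisel in the frame of rack above -0.074 m) or (y of pliers in the frame of rack below 0 m and y of chisel in the frame of rack above 0 m) or (y of pliers in the frame of rack below 0.074 m and y of chisel in the frame of rack above 0.074 m))) or (y of pliers_tray in the frame of chisel_tray below -0.03 m and ((y of chisel in the frame of rack below -0.074 m and y of pliers in the frame of rack above -0.074 m) or (y of chisel in the frame of rack below 0 m and y of pliers in the frame of rack above 0 m) or (y of chisel in the frame of rack below 0.074 m and y of pliers in the frame of rack above 0.074 m)))) and ((y of pliers_tray in the frame of file_tray above 0.03 m and ((y of pliers in the frame of rack below -0.074 m and y of file in the frame of rack above -0.074 m) or (y of pliers in the frame of rack below 0 m and y of file in the frame of rack above 0 m) or (y of pliers in the frame of rack below 0.074 m and y of file in the frame of rack above 0.074 m))) or (y of pliers_tray in the frame of file_tray below -0.03 m and ((y of file in the frame of rack below -0.074 m and y of pliers in the frame of rack above -0.074 m) or (y of file in the frame of rack below 0 m and y of pliers in the frame of rack above 0 m) or (y of file in the frame of rack below 0.074 m and y of pliers in the frame of rack above 0.074 m))))); the robot touches nothing.
It fails at once if the tape measure is moved by more than 30 mm (distance of tape_measure from where it was at the start of the episode above 0.03 m).
It also fails if it takes over 106 s, if anything falls off the work surface, if the arm or the gripper's body presses on something with over 40 N, if the wrist force passes 120 N, or if a joint passes its speed limit or range.

## Working session

There is one attempt and no reset: what is moved stays moved. The work goes in short steps, Python scripts to look and compute and a tool call to move; the robot and the scene stay as the last step left them, time stands still between calls to the robot, and variables do not carry over. Pictures are saved under pics/ and viewed, and the job is handed in when it is done.

Besides the shell and the picture viewer there is one more tool, called after "Emit:" by a JSON object that holds its "api" and its "payload", one argument or row to a line. send_rows: Moves the arm, as the interface text tells. Its arguments: {"type":"object","properties":{"commands":{"type":"array"},"newtons":{"type":"number"}},"required":["commands"]}

```bash
ls; mkdir -p pics
python3 - <<'E'
from plant import telemetry, cams, job, r
import cv2
s=telemetry.get_state(); print({k:s[k] for k in ['clock','tool_pos','eef_rot','opening','contact_force']}, r.pinch_z)
for n in ["scene","side","wrist"]:
    d=cams.snapshot(n); cv2.imwrite(f"pics/{n}0.png",d["image"]); print(n,d["intrinsics"],d["world_to_cam"])
E
```

```text
pics
{'clock': 0.0, 'tool_pos': array([0.27654884, 0.55978008, 0.23792234]), 'eef_rot': array([ 0.16010616,  0.68868618, -0.16138394,  0.68850024]), 'opening': 0.9972317958305748, 'contact_force': array([ 0.12374204,  0.54075503, -0.57857724])} 0.0187
scene [[396.05576058   0.         320.44988524]
 [  0.         396.05576058 203.30600539]
 [  0.           0.           1.        ]] [[ 0.53188107 -0.84663989 -0.01741892 -0.23953654]
 [-0.64277199 -0.39024334 -0.65920733  0.43481784]
 [ 0.5513136   0.36181629 -0.75175946  0.94232239]
 [ 0.          0.          0.          1.        ]]
side [[516.73570406   0.         318.15625468]
 [  0.         516.73570406 197.54094799]
 [  0.           0.           1.        ]] [[ 0.93795372 -0.34588991  0.02455573 -0.54023353]
 [-0.15901154 -0.49196145 -0.8559727   0.18549312]
 [ 0.3081528   0.79895813 -0.51643756  1.13802316]
 [ 0.          0.          0.          1.        ]]
wrist [[328.24129173   0.         320.38481075]
 [  0.         328.24129173 201.86830179]
 [  0.           0.           1.        ]] [[ 0.4430529   0.89648935 -0.00331267 -0.62332168]
 [ 0.86503364 -0.42653104  0.26417431 -0.03643325]
 [ 0.2354165  -0.11990877 -0.96446926  0.39071667]
 [ 0.          0.          0.          1.        ]]
```

View pics/scene0.png

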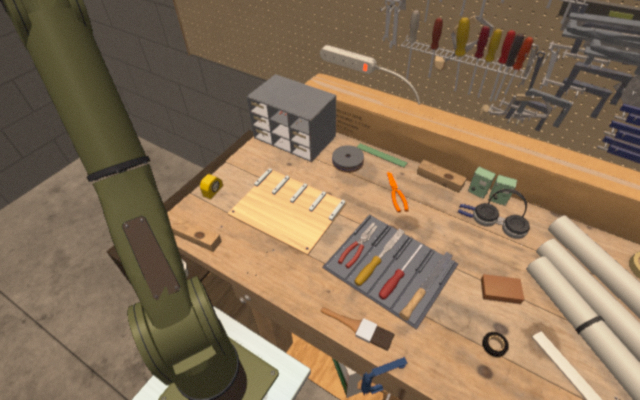

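View pics/side0.png

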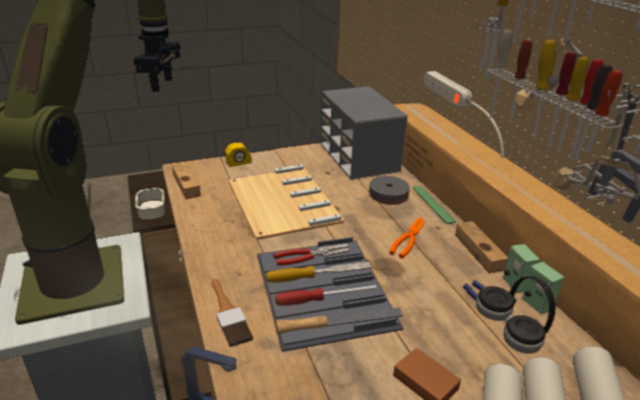

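View pics/wrist0.png

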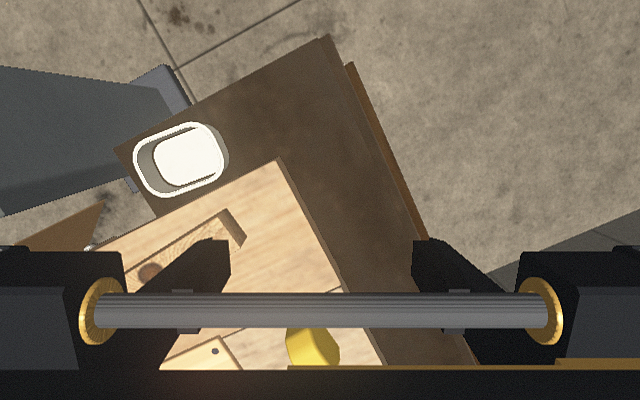

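The order in both fixed views, left to right, is pliers, chisel, screwdriver, file. So the lanes are pliers −111, chisel −37, screwdriver +37 and file +111. I'll enlarge the views to measure.

Run:
```python
import cv2
a=cv2.imread('pics/side0.png')[150:355,220:420]; cv2.imwrite('pics/side0z.png',cv2.resize(a,None,fx=2.9,fy=2.9,interpolation=cv2.INTER_CUBIC))
a=cv2.imread('pics/scene0.png')[160:330,220:470]; cv2.imwrite('pics/scene0z.png',cv2.resize(a,None,fx=3.2,fy=3.2,interpolation=cv2.INTER_CUBIC))
```

```text
(no output)
```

View pics/side0z.png

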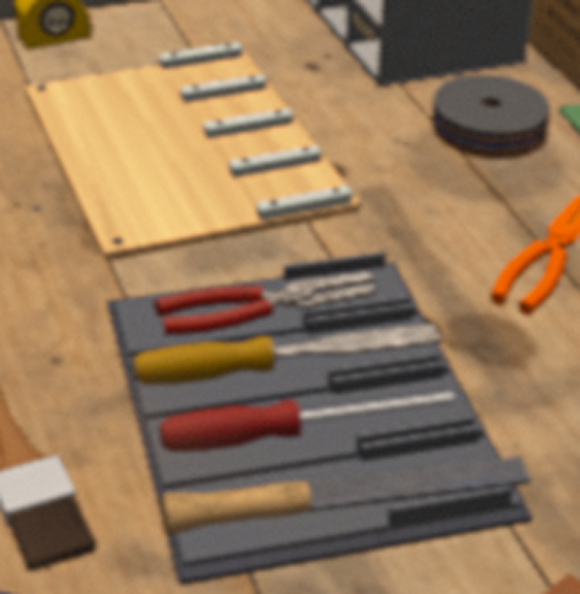

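View pics/scene0z.png

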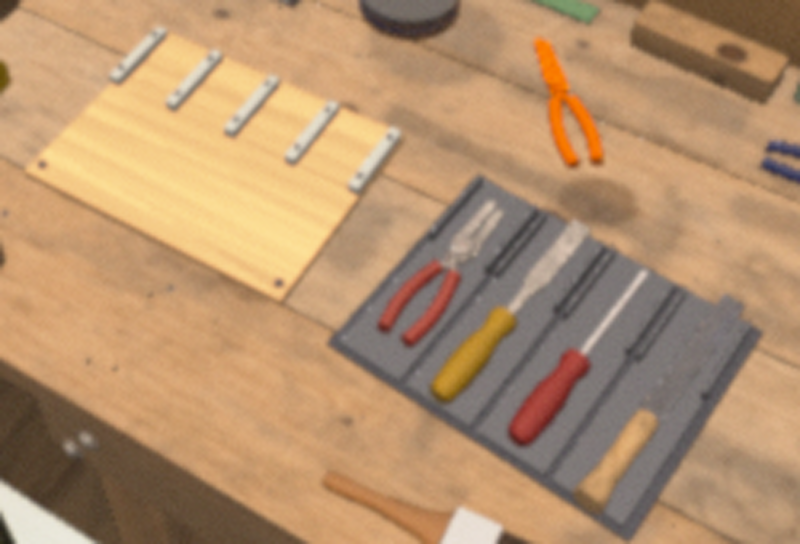

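```bash
cat > h.py <<'E'
import cv2, numpy as np
def cast(px,d,z):
    K,T=np.array(d["intrinsics"]),np.array(d["world_to_cam"]); R,t=T[:3,:3],T[:3,3]
    px=np.atleast_2d(px).astype(float); v=(np.linalg.inv(K)@np.c_[px,np.ones(len(px))].T).T@R
    c=-R.T@t; return c[:2]+v[:,:2]*((z-c[2])/v[:,2:])
def proj(P,d):
    K,T=np.array(d["intrinsics"]),np.array(d["world_to_cam"]); P=np.atleast_2d(P)
    q=(P@T[:3,:3].T+T[:3,3])@K.T; return q[:,:2]/q[:,2:]
def blobs(m,amin=60):
    n,l,st,c=cv2.connectedComponentsWithStats(m.astype(np.uint8)); return [(l==i) for i in range(1,n) if st[i,4]>=amin]
def axis(P):
    c=P.mean(0); u=np.linalg.svd(P-c,full_matrices=False)[2][0]; u=u*np.sign(u[0]); return c,np.arctan2(u[1],u[0]),u
E
python3 - <<'E'
from plant import cams
from h import *
box={'side':[(105,160),(400,350)],'scene':[(215,150),(470,330)]}
for n in ['side','scene']:
    d=cams.snapshot(n); im=d['image']; hsv=cv2.cvtColor(im,cv2.COLOR_BGR2HSV)
    H,S,V=[hsv[...,i].astype(int) for i in range(3)]
    reg=np.zeros(H.shape,bool); (x0,y0),(x1,y1)=box[n]; reg[y0:y1,x0:x1]=1
    print(n)
    # rack pts hsv sample
    ptsS={'side':[(260,200),(300,300),(290,268),(293,294),(300,323)],'scene':[(290,215),(355,220),(367,270),(392,283),(413,302)]}[n]
    for p in ptsS: print(p,hsv[p[1],p[0]])
    masks={'red':((H<8)|(H>170))&(S>130)&(V>60),'yel':(H>18)&(H<27)&(S>180)&(V>80),'rackw':(H>13)&(H<28)&(S>60)&(V>185),'grey':(S<70)&(V<125)&(V>40)}
    for k,m in masks.items():
        for b in blobs(m&reg):
            yy,xx=np.nonzero(b); z={'red':.025,'yel':.026,'rackw':.012,'grey':.012}[k]
            P=cast(np.c_[xx,yy],d,z); c,a,u=axis(P); t=(P-c)@u; s=(P-c)@np.array([-u[1],u[0]])
            rr=cv2.minAreaRect((P*1000).astype(np.float32))
            print(k,b.sum(),'px',xx.mean().round(),yy.mean().round(),'c',c.round(4),'ang',a.round(3),'L',np.ptp(t).round(3),'W',np.ptp(s).round(3),'rect',np.round(rr[0]),np.round(rr[1]),round(rr[2],1))
E
```

```text
side
(260, 200) [ 19 119 242]
(300, 300) [  2 182  70]
(290, 268) [ 18 177 154]
(293, 294) [  2 179 148]
(300, 323) [ 16 130 187]
red 371 px 293.0 256.0 c [ 0.4789 -0.0954] ang -0.048 L 0.087 W 0.051 rect [479. -95.] [51. 86.] 88.5
red 542 px 298.0 296.0 c [ 0.4465 -0.2293] ang -0.111 L 0.101 W 0.04 rect [ 449. -229.] [ 40. 101.] 83.0
yel 84 px 237.0 162.0 c [0.4574 0.4049] ang -0.16 L 0.071 W 0.037 rect [461. 402.] [33. 71.] 72.5
yel 398 px 289.0 273.0 c [ 0.4513 -0.1524] ang -0.12 L 0.104 W 0.032 rect [ 453. -152.] [ 31. 104.] 82.4
rackw 4375 px 208.0 218.0 c [0.3229 0.1587] ang 1.552 L 0.607 W 0.17 rect [323. 176.] [607. 170.] 88.4
rackw 5823 px 287.0 197.0 c [0.5523 0.1872] ang -1.179 L 0.446 W 0.391 rect [594. 230.] [358. 407.] 1.4
rackw 144 px 298.0 162.0 c [0.6455 0.3741] ang -0.294 L 0.099 W 0.042 rect [650. 367.] [ 41. 100.] 72.5
rackw 676 px 381.0 233.0 c [ 0.723  -0.0578] ang 1.374 L 0.159 W 0.08 rect [728. -62.] [160.  76.] 85.5
rackw 82 px 335.0 232.0 c [ 0.6146 -0.0188] ang -1.544 L 0.049 W 0.022 rect [616. -18.] [49. 22.] 87.8
rackw 153 px 273.0 244.0 c [ 0.451  -0.020
[... 2612 characters left out ...]
5386 -0.3909] ang 0.147 L 0.103 W 0.077 rect [ 545. -393.] [100.  78.] 3.0
rackw 173 px 413.0 302.0 c [ 0.4371 -0.3032] ang -0.116 L 0.093 W 0.016 rect [ 438. -303.] [16. 93.] 83.3
rackw 63 px 445.0 322.0 c [ 0.4276 -0.3953] ang 1.322 L 0.034 W 0.018 rect [ 428. -398.] [32. 18.] 85.4
rackw 151 px 430.0 326.0 c [ 0.3962 -0.3672] ang -1.015 L 0.064 W 0.024 rect [ 400. -365.] [24. 64.] 31.7
grey 81 px 314.0 154.0 c [0.799  0.2476] ang 0.154 L 0.067 W 0.038 rect [796. 240.] [56. 41.] 29.3
grey 521 px 347.0 159.0 c [0.839  0.1283] ang -0.312 L 0.131 W 0.118 rect [835. 127.] [110. 109.] 28.2
grey 3558 px 398.0 268.0 c [ 0.5131 -0.2221] ang -1.456 L 0.347 W 0.304 rect [ 515. -201.] [305. 259.] 84.3
```

Run:
```python
from plant import cams
from h import *
C={'side':((2.9,220,150),[(28,86),(110,246),(358,204),(240,52)]),'scene':((3.2,220,160),[(26,168),(281,293),(400,128),(166,28)])}
for n,((s,ox,oy),pz) in C.items():
    d=cams.snapshot(n); p=[((x+.5)/s-.5+ox,(y+.5)/s-.5+oy) for x,y in pz]
    P=cast(p,d,.012); print(n,P.round(4).tolist())
    fl,fr,br,bl=P; print('W',np.linalg.norm(fl-fr),'D',np.linalg.norm(br-fr),'ang front',np.arctan2(*(fl-fr)[::-1])-np.pi/2,'right',np.arctan2(*(br-fr)[::-1]),'mid',(fl+fr)/2)
```

```text
side [[0.418, 0.3303], [0.4262, 0.0311], [0.6546, 0.0249], [0.6474, 0.3352]]
W 0.29924283848118005 D 0.22843081691588799 ang front 0.027318036769125476 right -0.027179255441155 mid [0.42213162 0.18070887]
scene [[0.417, 0.3336], [0.4247, 0.0292], [0.6604, 0.0371], [0.655, 0.3348]]
W 0.3044678629987566 D 0.23586491802217485 ang front 0.02533300019135476 right 0.03333389660508875 mid [0.42084438 0.18142483]
```

```bash
cat >> h.py <<'E'
from scipy.spatial.transform import Rotation as Ro
def report(s):
    R=Ro.from_quat(s['eef_rot']).as_matrix()
    print('t',round(s['clock'],2),'pos',np.round(s['tool_pos'],4),'yaw(jaw y, 90=+y)',round(float(np.degrees(np.arctan2(R[1,1],R[0,1]))),2),'x axis',R[:,0].round(3),'F',np.round(s['contact_force'],1),'op',round(s['opening'],3),'q',np.round(s['q'],2))
def turn_to(s,jawdeg):
    "rotation vector to the pose with tool x down and jaws at jawdeg (mod 180), in deg"
    best=None
    for a in (jawdeg,jawdeg+180):
        y=np.array([np.cos(np.radians(a)),np.sin(np.radians(a)),0]); x=np.array([0,0,-1.]); T=np.c_[x,y,np.cross(x,y)]
        v=np.degrees((Ro.from_matrix(T)*Ro.from_quat(s['eef_rot']).inv()).as_rotvec())
        print('turn deg',v.round(2),'frac',(v/90).round(4))
E
python3 - <<'E'
from plant import telemetry,cams
from h import *
s=telemetry.get_state(); report(s); turn_to(s,85)
d=cams.snapshot('wrist');T=d['world_to_cam'];c=-T[:3,:3].T@T[:3,3];print('cam',c,'opt axis',T[2,:3])
R=Ro.from_quat(s['eef_rot']).as_matrix(); print('cam in tool',R.T@(c-s['tool_pos']), R.T@T[2,:3])
E
```

```text
t 0.35 pos [0.2768 0.5603 0.2385] yaw(jaw y, 90=+y) 63.71 x axis [-0. -0. -1.] F [0.8 0.1 0.4] op 1.001 q [-1.08  0.69 -0.19  1.57  0.16  0.9  -0.22]
turn deg [ 2.000e-02 -1.000e-02  2.129e+01] frac [ 2.000e-04 -1.000e-04  2.365e-01]
turn deg [-1.0000e-02 -3.0000e-02 -1.5871e+02] frac [-1.0000e-04 -3.0000e-04 -1.7635e+00]
cam [0.2157786  0.59035979 0.3849465 ] opt axis [ 0.23586399 -0.11877687 -0.96449999]
cam in tool [-1.46415193e-01 -6.76512204e-05 -6.79993600e-02] [ 0.96450497 -0.00166563  0.26405944]
```

Emit:
{"api": "send_rows", "payload": {
  "commands": [0.1,-0.17,0.03,0,0,0.02,0,0.1,-0.17,0.03,0,0,0.02,0,0.1,-0.17,0.03,0,0,0.02,0,0.1,-0.17,0.03,0,0,0.02,0,0.1,-0.17,0.03,0,0,0.02,0,0.1,-0.17,0.03,0,0,0.02,0,0.1,-0.17,0.03,0,0,0.02,0,0.1,-0.17,0.03,0,0,0.02,0,0.1,-0.17,0.03,0,0,0.02,0,0.1,-0.17,0.03,0,0,0.02,0,0.1,-0.17,0.03,0,0,0.02,0,0.1,-0.17,0.03,0,0,0.02,0],
  "newtons": 25
}}

```text
clock: 1.6
tool_pos: [0.5698, 0.0516, 0.3299]
eef_rot: [0.019, 0.708, -0.016, 0.706]
contact_force: [0.7, 0.1, -1.4]
opening: 1.0
```

Run:
```python
from plant import telemetry,cams
from h import *
d=cams.snapshot('wrist'); cv2.imwrite('pics/wrist1.png',d['image']); s=telemetry.get_state(); report(s)
import pickle; pickle.dump(d,open('w1.pkl','wb'))
```

```text
t 1.65 pos [0.5748 0.0405 0.3305] yaw(jaw y, 90=+y) 86.46 x axis [ 0.003 -0.003 -1.   ] F [ 4.4 -6.8  0.4] op 1.003 q [ 0.06  0.53 -0.35  1.59  0.21  1.05  1.16]
```

View pics/wrist1.png

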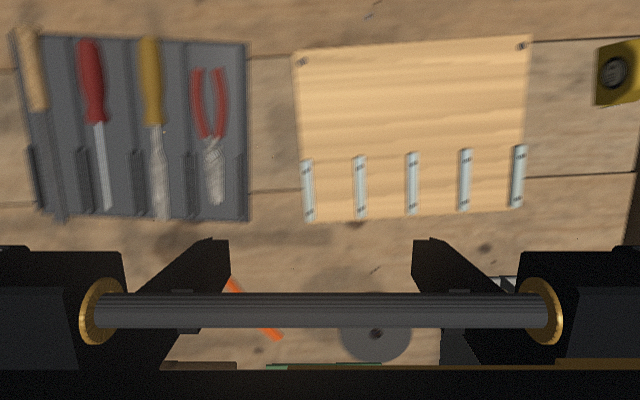

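The wrist view shows all the trays (x 10–248, y 35–220), the rack (x 292–530, y 40–220) and the tape (x 595–640, y 40–105). The arm was still moving, so the frame is blurred; I'll take it again at rest and measure.

```bash
cat > meas.py <<'E'
from plant import telemetry,cams
from h import *
import sys,pickle
d=cams.snapshot('wrist'); d=cams.snapshot('wrist'); report(telemetry.get_state())
im=d['image']; cv2.imwrite(f'pics/{sys.argv[1]}.png',im); pickle.dump(d,open(sys.argv[1]+'.pkl','wb'))
hsv=cv2.cvtColor(im,cv2.COLOR_BGR2HSV); H,S,V=[hsv[...,i].astype(int) for i in range(3)]
reg=np.zeros(H.shape,bool); reg[:238]=1
for k,m,z in [('red',((H<8)|(H>170))&(S>120)&(V>60),.028),('yel',(H>17)&(H<27)&(S>160)&(V>80),.026),('rack',(H>13)&(H<25)&(S>60)&(V>185),.012),('grey',(S<60)&(V<110),.012),('rib',(S<50)&(V>150),.025)]:
    for b in blobs(m&reg,150):
        yy,xx=np.nonzero(b); P=cast(np.c_[xx,yy],d,z); c,a,u=axis(P); rr=cv2.minAreaRect((P*1000).astype(np.float32))
        print(k,b.sum(),'px',int(xx.mean()),int(yy.mean()),'c',c.round(4),'ang',a.round(3),'rect',np.round(rr[0]),np.round(rr[1]),round(rr[2],1))
E
python3 meas.py wrist2
```

```text
t 1.75 pos [0.5707 0.049  0.3293] yaw(jaw y, 90=+y) 86.62 x axis [-0.001  0.003 -1.   ] F [-0.3  0.9 -0. ] op 1.003 q [ 0.05  0.53 -0.36  1.6   0.2   1.05  1.15]
red 1677 px 101 76 c [ 0.4433 -0.2295] ang -0.096 rect [ 445. -230.] [ 29. 101.] 84.4
red 656 px 229 97 c [ 0.4798 -0.0691] ang -0.101 rect [481. -70.] [17. 87.] 84.5
red 672 px 207 97 c [ 0.4778 -0.0971] ang -0.022 rect [480. -97.] [18. 86.] 88.9
yel 383 px 165 70 c [ 0.4412 -0.147 ] ang -0.1 rect [ 446. -148.] [13. 98.] 83.9
rack 35711 px 421 114 c [0.5202 0.1855] ang -1.55 rect [535. 185.] [237. 307.] 0.9
grey 18306 px 98 130 c [ 0.5126 -0.2608] ang -0.252 rect [ 513. -262.] [180. 259.] 84.2
grey 12238 px 213 129 c [ 0.5211 -0.1019] ang -0.094 rect [ 523. -102.] [124. 246.] 84.3
grey 440 px 627 62 c [0.4685 0.4542] ang -0.142 rect [470. 455.] [33. 35.] 42.1
grey 226 px 523 167 c [0.5996 0.3315] ang 0.015 rect [602. 331.] [88.  5.] 0.6
rib 270 px 113 162 c [ 0.5544 -0.2418] ang -0.1 rect [ 556. -242.] [  5. 118.] 84.1
rib 503 px 530 168 c [0.5991 0.3333] ang 0.013 rect [600. 334.] [88. 12.] 1.0
rib 472 px 476 172 c [0.6002 0.2592] ang 0.014 rect [602. 259.] [88. 11.] 0.8
rib 470 px 423 176 c [0.6013 0.1857] ang 0.02 rect [603. 185.] [88. 11.] 1.2
rib 479 px 370 180 c [0.602  0.1119] ang 0.015 rect [604. 112.] [88. 12.] 0.4
rib 492 px 317 184 c [0.603  0.0383] ang 0.017 rect [605.  38.] [87. 13.] 0.9
```

Run:
```python
import cv2
a=cv2.imread('pics/wrist2.png'); cv2.imwrite('pics/w2a.png',cv2.resize(a[20:235,0:265],None,fx=2.7,fy=2.7,interpolation=cv2.INTER_CUBIC)); cv2.imwrite('pics/w2b.png',cv2.resize(a[20:235,275:545],None,fx=2.7,fy=2.7,interpolation=cv2.INTER_CUBIC))
```

```text
(no output)
```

View pics/w2a.png

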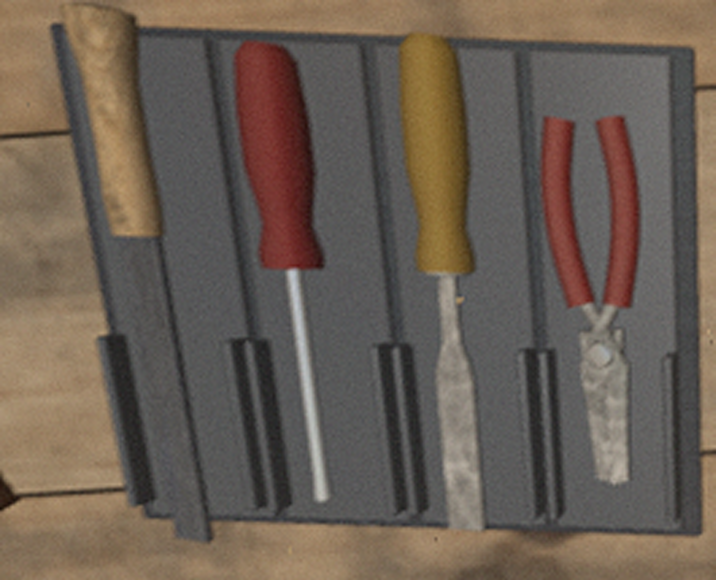

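View pics/w2b.png

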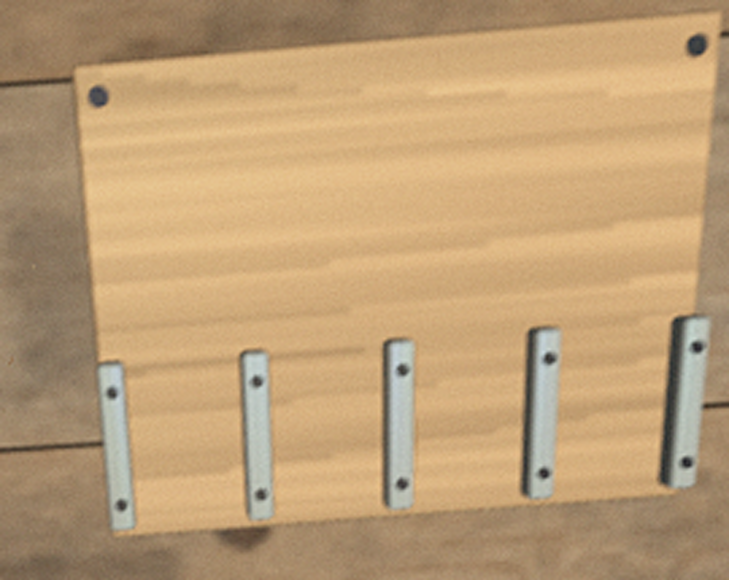

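Run:
```python
from h import *
import pickle
d=pickle.load(open('wrist2.pkl','rb')); im=d['image']; hsv=cv2.cvtColor(im,cv2.COLOR_BGR2HSV); H,S,V=[hsv[...,i].astype(int) for i in range(3)]
reg=np.zeros(H.shape,bool); reg[25:130,142:182]=1
reg2=np.zeros(H.shape,bool); reg2[20:110,22:62]=1
for k,m,z in [('chisel',(S>110)&reg,.026),('file',(S>85)&(V>80)&reg2&(np.indices(H.shape)[1]>=22),.027)]:
    for b in blobs(m,150):
        yy,xx=np.nonzero(b); P=cast(np.c_[xx,yy],d,z); c,a,u=axis(P); rr=cv2.minAreaRect((P*1000).astype(np.float32))
        print(k,b.sum(),'px',int(xx.min()),xx.max(),yy.min(),yy.max(),'c',c.round(4),'ang',a.round(3),'rect',np.round(rr[0]),np.round(rr[1]),round(rr[2],1))
f=lambda x,y:((x+.5)/2.7-.5,(y+.5)/2.7-.5+20)
for nm,p,z in [('file far end L/R',[(175,538),(212,540)],.025),('file handle far L/R',[(110,237),(160,237)],.030),('file near end',[(65,5),(135,15)],.030),
   ('chisel tip',[(449,527),(484,529)],.014),('chisel handle far',[(417,274),(474,274)],.026),('sd tip',[(321,500)],.014),('sd handle far',[(259,267),(324,267)],.03),('pl tip',[(597,482),(629,480)],.02),('pl near',[(558,118),(611,118)],.02),
   ('tray corners fr,fl,bl,br',[(694,50),(53,28),(145,515),(700,533)],.012)]:
    print(nm,cast([f(*q) for q in p],d,z).round(4).tolist())
```

```text
chisel 1823 px 148 174 32 120 c [ 0.4467 -0.1539] ang -0.1 rect [ 449. -154.] [ 30. 107.] 84.0
file 1794 px 22 61 20 106 c [ 0.4171 -0.2999] ang -0.167 rect [ 424. -292.] [ 50. 102.] 86.3
file far end L/R [[0.6302, -0.3313], [0.6326, -0.3117]]
file handle far L/R [[0.4758, -0.3171], [0.4773, -0.2929]]
file near end [[0.3749, -0.3082], [0.381, -0.2776]]
chisel tip [[0.6366, -0.189], [0.6389, -0.1701]]
chisel handle far [[0.5025, -0.174], [0.5043, -0.1459]]
sd tip [[0.617, -0.2555]]
sd handle far [[0.4943, -0.2485], [0.4963, -0.2167]]
pl tip [[0.615, -0.1026], [0.615, -0.0854]]
pl near [[0.435, -0.0953], [0.4367, -0.0699]]
tray corners fr,fl,bl,br [[0.408, -0.0282], [0.379, -0.3313], [0.6198, -0.3551], [0.6493, -0.0528]]
```

Emit:
{"api": "send_rows", "payload": {
  "commands": [-0.0375,-0.067,-0.11,0,0,-0.003,0.3,-0.0375,-0.067,-0.11,0,0,-0.003,0.3,-0.0375,-0.067,-0.11,0,0,-0.003,0.3,-0.0375,-0.067,-0.11,0,0,-0.003,0.3,-0.0375,-0.067,-0.11,0,0,-0.003,0.3,-0.0375,-0.067,-0.11,0,0,-0.003,0.3,-0.0375,-0.067,-0.11,0,0,-0.003,0.3,-0.0375,-0.067,-0.11,0,0,-0.003,0.3,0,0,0,0,0,0,0.3,0,0,0,0,0,0,0.3]
}}

```text
clock: 2.75
tool_pos: [0.4907, -0.0703, 0.1057]
eef_rot: [0.034, 0.705, -0.021, 0.708]
contact_force: [-0.0, -0.1, -0.4]
opening: 0.701
```

Run:
```python
from plant import telemetry,cams
from h import *
s=telemetry.get_state(); report(s); turn_to(s,84.5)
d=cams.snapshot('wrist'); cv2.imwrite('pics/wrist3.png',d['image'])
```

```text
t 2.75 pos [ 0.4907 -0.0703  0.1057] yaw(jaw y, 90=+y) 85.49 x axis [ 0.005  0.018 -1.   ] F [-0.  -0.1 -0.4] op 0.701 q [ 0.2   0.75 -0.22  2.06  0.39  0.36  1.16]
turn deg [-1.03  0.27 -0.98] frac [-0.0115  0.003  -0.0109]
turn deg [ -0.42  -1.61 179.01] frac [-0.0047 -0.0179  1.989 ]
```

View pics/wrist3.png

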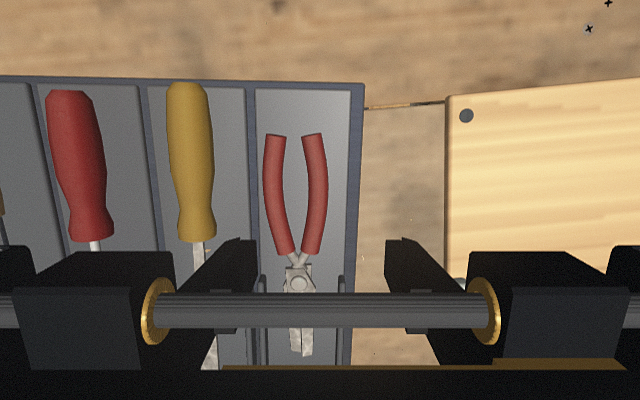

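Emit:
{"api": "send_rows", "payload": {
  "commands": [0.01,-0.03,-0.04,-0.006,0.0015,-0.0055,0.3,0.01,-0.03,-0.04,-0.006,0.0015,-0.0055,0.3,0,0,-0.06,0,0,0,0.3,0,0,-0.06,0,0,0,0.3,0,0,-0.06,0,0,0,0.3,0,0,0,0,0,0,0.3]
}}

```text
clock: 3.4
tool_pos: [0.5046, -0.0834, 0.0411]
eef_rot: [0.032, 0.701, -0.034, 0.712]
contact_force: [0.1, 0.3, 0.5]
opening: 0.699
```

```bash
cat > st.py <<'E'
from plant import telemetry,cams
from h import *
import sys
s=telemetry.get_state(); report(s); turn_to(s,float(sys.argv[1]))
if len(sys.argv)>2:
    d=cams.snapshot('wrist'); cv2.imwrite(f'pics/{sys.argv[2]}.png',d['image'])
E
python3 st.py 84.5 wrist4
```

```text
t 3.4 pos [ 0.5046 -0.0834  0.0411] yaw(jaw y, 90=+y) 84.67 x axis [ 0.015 -0.003 -1.   ] F [0.1 0.3 0.5] op 0.699 q [ 0.14  0.88 -0.11  2.05  0.44  0.22  1.12]
turn deg [ 0.16  0.84 -0.17] frac [ 0.0018  0.0094 -0.0019]
turn deg [ -1.32   0.25 179.82] frac [-0.0147  0.0028  1.998 ]
```

View pics/wrist4.png

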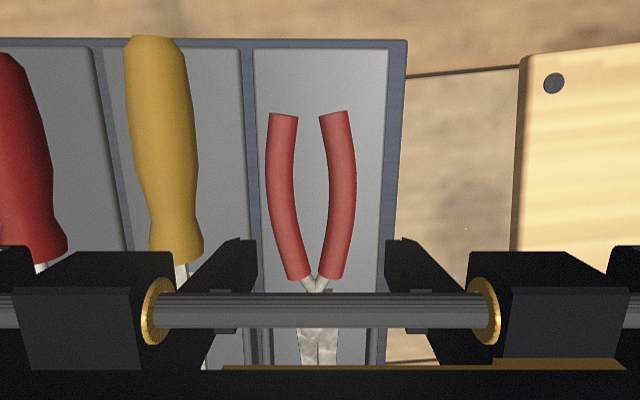

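Emit:
{"api": "send_rows", "payload": {
  "commands": [-0.02,-0.004,-0.03,0.001,0.005,-0.001,0.3,-0.02,-0.004,-0.03,0.001,0.005,-0.001,0.3,0,0,-0.03,0,0,0,0.3,0,0,0,0,0,0,0.3]
}}

```text
clock: 3.85
tool_pos: [0.4959, -0.0859, 0.0193]
eef_rot: [0.034, 0.705, -0.034, 0.707]
contact_force: [-0.1, 0.1, -0.1]
opening: 0.701
```

```bash
python3 st.py 84.5
```

```text
t 3.85 pos [ 0.4959 -0.0859  0.0193] yaw(jaw y, 90=+y) 84.44 x axis [ 0.003  0.    -1.   ] F [-0.1  0.1 -0.1] op 0.701 q [ 0.14  0.92 -0.09  2.07  0.44  0.17  1.12]
turn deg [-0.01  0.15  0.06] frac [-0.0001  0.0016  0.0007]
turn deg [ 2.3000e-01  1.0000e-02 -1.7994e+02] frac [ 2.6000e-03  2.0000e-04 -1.9993e+00]
```

Emit:
{"api": "send_rows", "payload": {
  "commands": [0,0,-0.018,0,0.0015,0,0.3,0,0,0,0,0,0,0.3,0,0,0,0,0,0,1,0,0,0,0,0,0,1,0,0,0,0,0,0,1,0,0,0,0,0,0,1,0,0,0,0,0,0,1],
  "newtons": 30
}}

```text
clock: 4.55
tool_pos: [0.4961, -0.0862, 0.0147]
eef_rot: [0.034, 0.706, -0.034, 0.706]
contact_force: [-0.3, 0.1, -1.5]
opening: 0.495
```

```bash
python3 st.py 84.5 wrist5
```

```text
t 4.55 pos [ 0.4961 -0.0862  0.0147] yaw(jaw y, 90=+y) 84.42 x axis [ 0.001 -0.    -1.   ] F [-0.3  0.1 -1.5] op 0.495 q [ 0.13  0.93 -0.09  2.06  0.45  0.16  1.11]
turn deg [0.01 0.03 0.08] frac [0.0001 0.0003 0.0009]
turn deg [ 5.0000e-02 -1.0000e-02 -1.7992e+02] frac [ 5.0000e-04 -1.0000e-04 -1.9991e+00]
```

View pics/wrist5.png

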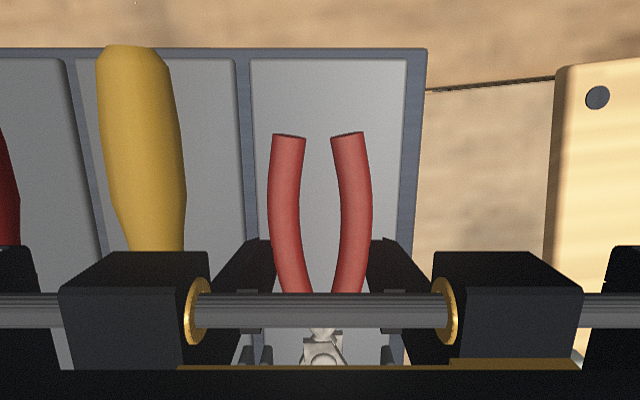

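Emit:
{"api": "send_rows", "payload": {
  "commands": [0,0,0.05,0,0,0,1,0,0,0.1,0,0,0,1,0,0,0.1,0,0,0,1,0,0,0,0,0,0,1]
}}

```text
clock: 5.0
tool_pos: [0.4948, -0.0858, 0.08]
eef_rot: [0.034, 0.707, -0.034, 0.705]
contact_force: [0.1, -0.4, -3.3]
opening: 0.493
```

```bash
python3 st.py 90.9 wrist6
python3 - <<'E'
from plant import cams
import cv2
d=cams.snapshot('side'); cv2.imwrite('pics/side6.png',cv2.resize(d['image'][120:350,180:460],None,fx=2.5,fy=2.5,interpolation=cv2.INTER_CUBIC))
E
```

```text
t 5.0 pos [ 0.4948 -0.0858  0.08  ] yaw(jaw y, 90=+y) 84.48 x axis [-0.002 -0.    -1.   ] F [ 0.1 -0.4 -3.3] op 0.493 q [ 0.19  0.81 -0.18  2.05  0.42  0.32  1.14]
turn deg [ 0.01 -0.14  6.42] frac [ 0.0002 -0.0015  0.0714]
turn deg [-2.1000e-01 -2.0000e-02 -1.7358e+02] frac [-2.3000e-03 -2.0000e-04 -1.9286e+00]
```

View pics/wrist6.png

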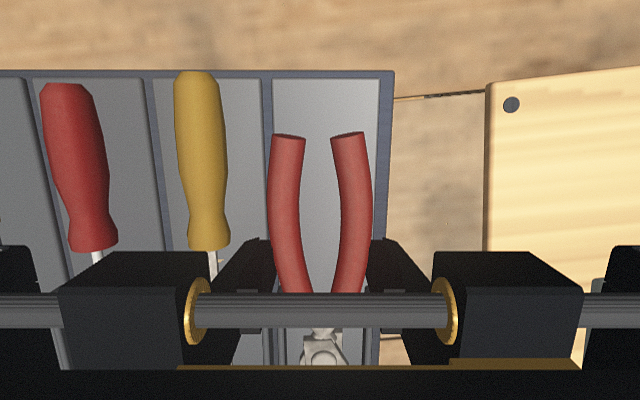

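View pics/side6.png

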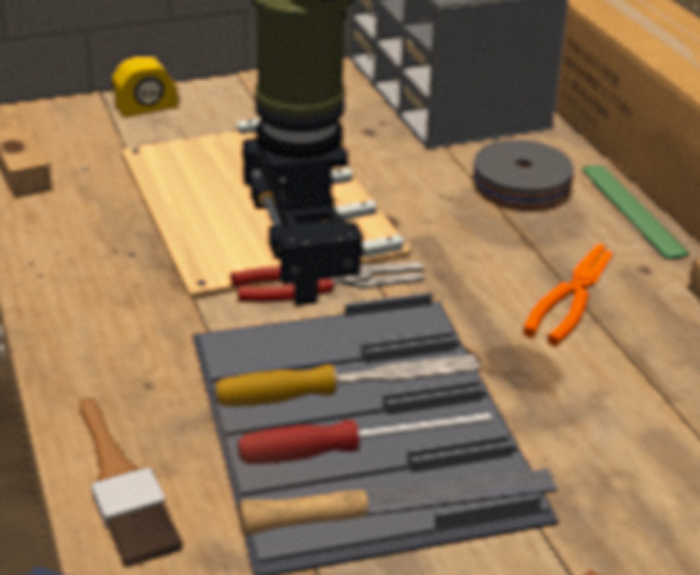

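Run:
```python
from plant import telemetry,cams
from h import *
s=telemetry.get_state(); d=cams.snapshot('wrist')
P=cast([(288,137),(348,135),(318,136)],d,s['tool_pos'][2]+.008); print(P, P[2]-s['tool_pos'][:2], np.linalg.norm(P[2]-s['tool_pos'][:2]))
```

```text
[[ 0.43444116 -0.09366529]
 [ 0.43602947 -0.06877127]
 [ 0.43523607 -0.08120638]] [-0.05819999  0.00444877] 0.058369767921344066
```

Emit:
{"api": "send_rows", "payload": {
  "commands": [0.01,0.1,0,0,0,0.014,1,0.01,0.14,0,0,0,0.014,1,0.01,0.14,0,0,0,0.014,1,0.01,0.14,0,0,0,0.014,1,0.01,0.1,0,0,0,0.014,1,0,0,0,0,0,0,1]
}}

```text
clock: 5.75
tool_pos: [0.501, 0.073, 0.0701]
eef_rot: [-0.006, 0.713, 0.004, 0.701]
contact_force: [0.1, 0.3, -2.2]
opening: 0.49
```

```bash
python3 st.py 90.9 wrist7
```

```text
t 5.75 pos [0.501  0.073  0.0701] yaw(jaw y, 90=+y) 90.81 x axis [-0.018 -0.004 -1.   ] F [ 0.1  0.3 -2.2] op 0.49 q [-0.14  0.83 -0.16  2.03  0.37  0.33  0.99]
turn deg [ 0.23 -1.04  0.09] frac [ 0.0025 -0.0116  0.001 ]
turn deg [  -1.63   -0.36 -179.9 ] frac [-0.0182 -0.004  -1.9989]
```

View pics/wrist7.png

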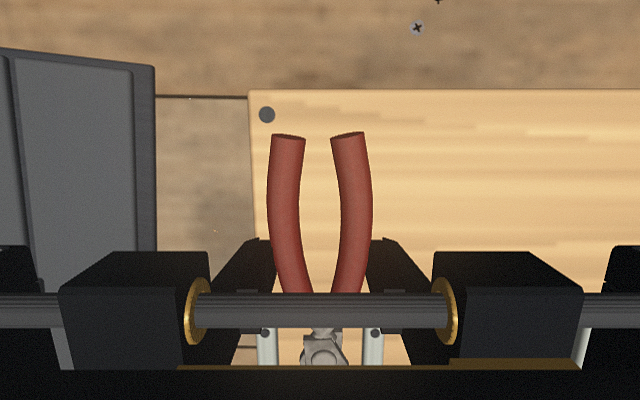

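Emit:
{"api": "send_rows", "payload": {
  "commands": [0.012,0,-0.04,0.001,-0.006,0.0005,1,0.012,0,-0.04,0.001,-0.006,0.0005,1,0,0,-0.04,0,0,0,1,0,0,-0.04,0,0,0,1,0,0,0,0,0,0,1]
}}

```text
clock: 6.3
tool_pos: [0.5036, 0.0632, 0.0251]
eef_rot: [-0.006, 0.71, -0.001, 0.704]
contact_force: [0.5, 0.5, -2.5]
opening: 0.489
```

```bash
python3 st.py 90.9
```

```text
t 6.3 pos [0.5036 0.0632 0.0251] yaw(jaw y, 90=+y) 90.36 x axis [-0.008 -0.01  -1.   ] F [ 0.5  0.5 -2.5] op 0.489 q [-0.17  0.91 -0.09  2.04  0.39  0.21  0.97]
turn deg [ 0.6  -0.45  0.54] frac [ 0.0067 -0.005   0.006 ]
turn deg [  -0.71   -0.94 -179.45] frac [-0.0078 -0.0104 -1.9939]
```

Emit:
{"api": "send_rows", "payload": {
  "commands": [0.012,0.04,0,0.0067,-0.005,0.006,1,0,0,0,0,0,0,1]
}}

```text
clock: 6.5
tool_pos: [0.5066, 0.0731, 0.0247]
eef_rot: [-0.005, 0.707, 0.005, 0.707]
contact_force: [1.7, -0.3, -3.7]
opening: 0.493
```

```bash
python3 st.py 90.9
```

```text
t 6.5 pos [0.5066 0.0731 0.0247] yaw(jaw y, 90=+y) 90.86 x axis [-0.  0. -1.] F [ 1.7 -0.3 -3.7] op 0.493 q [-0.17  0.92 -0.1   2.04  0.39  0.21  0.97]
turn deg [-0.02 -0.02  0.04] frac [-0.0002 -0.0002  0.0004]
turn deg [-3.0000e-02  3.0000e-02 -1.7996e+02] frac [-3.0000e-04  4.0000e-04 -1.9996e+00]
```

Pose is exact now; lower 9.5 mm and settle.

Emit:
{"api": "send_rows", "payload": {
  "commands": [0,0,-0.02,0,0,0,1,0,0,-0.016,0,0,0,1,0,0,0,0,0,0,1]
}}

```text
clock: 6.8
tool_pos: [0.5073, 0.0736, 0.0159]
eef_rot: [-0.005, 0.707, 0.006, 0.708]
contact_force: [0.8, -0.8, -2.6]
opening: 0.492
```

```bash
python3 st.py 90.9
```

```text
t 6.8 pos [0.5073 0.0736 0.0159] yaw(jaw y, 90=+y) 90.89 x axis [ 0.002  0.001 -1.   ] F [ 0.8 -0.8 -2.6] op 0.492 q [-0.18  0.93 -0.09  2.04  0.4   0.18  0.96]
turn deg [-0.07  0.09  0.01] frac [-0.0007  0.001   0.0001]
turn deg [ 1.4000e-01  1.1000e-01 -1.7999e+02] frac [ 1.5000e-03  1.2000e-03 -1.9999e+00]
```

Emit:
{"api": "send_rows", "payload": {
  "commands": [0,0,-0.005,0,0,0,1,0,0,0,0,0,0,1,0,0,0,0,0,0,0.35,0,0,0,0,0,0,0.35,0,0,0,0,0,0,0.35,0,0,0.03,0,0,0,0.35,0,0,0.1,0,0,0,0.35,0,0,0.1,0,0,0,0.35,0,0,0.1,0,0,0,0.35,0,0,0,0,0,0,0.35]
}}

```text
clock: 7.8
tool_pos: [0.5079, 0.0734, 0.1024]
eef_rot: [-0.005, 0.706, 0.006, 0.708]
contact_force: [0.1, 0.2, -0.4]
opening: 0.647
```

```bash
python3 st.py 84.5 wrist8
python3 - <<'E'
from plant import cams
import cv2
d=cams.snapshot('side'); cv2.imwrite('pics/side8.png',cv2.resize(d['image'][120:350,180:460],None,fx=2.5,fy=2.5,interpolation=cv2.INTER_CUBIC))
E
```

```text
t 7.8 pos [0.5079 0.0734 0.1024] yaw(jaw y, 90=+y) 90.89 x axis [ 0.004  0.001 -1.   ] F [ 0.1  0.2 -0.4] op 0.647 q [-0.12  0.77 -0.19  2.02  0.36  0.38  1.  ]
turn deg [-0.03  0.21 -6.39] frac [-0.0003  0.0024 -0.0711]
turn deg [-3.2000e-01 -4.0000e-02  1.7361e+02] frac [-3.6000e-03 -4.0000e-04  1.9289e+00]
```

View pics/wrist8.png

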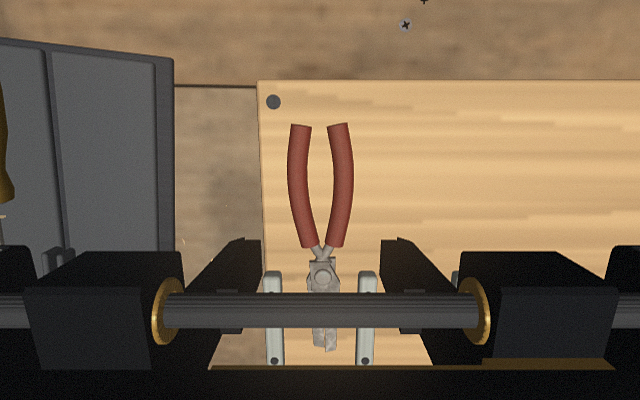

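View pics/side8.png

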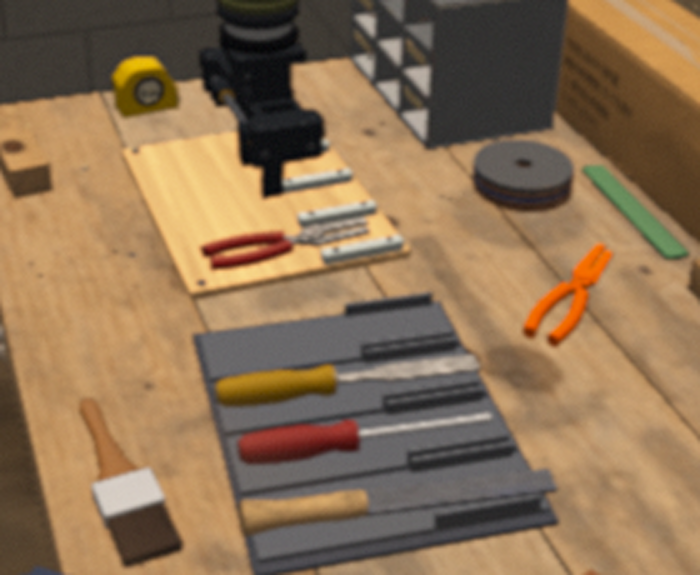

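Emit:
{"api": "send_rows", "payload": {
  "commands": [-0.02,-0.1,0,0,0,-0.012,0.43,-0.026,-0.165,0,0,0,-0.012,0.43,-0.026,-0.165,0,0,0,-0.012,0.43,-0.026,-0.165,0,0,0,-0.012,0.43,-0.026,-0.165,0,0,0,-0.012,0.43,-0.026,-0.165,0,0,0,-0.012,0.43,0,0,0,0,0,0,0.43]
}}

```text
clock: 8.6
tool_pos: [0.4627, -0.1631, 0.0931]
eef_rot: [0.035, 0.71, -0.033, 0.703]
contact_force: [-0.5, 0.5, -0.6]
opening: 0.573
```

```bash
python3 st.py 84.5 wrist9
```

```text
t 8.6 pos [ 0.4627 -0.1631  0.0931] yaw(jaw y, 90=+y) 84.52 x axis [-0.01   0.003 -1.   ] F [-0.5  0.5 -0.6] op 0.573 q [ 0.38  0.78 -0.21  2.07  0.45  0.35  1.27]
turn deg [-0.18 -0.56 -0.02] frac [-0.0019 -0.0063 -0.0002]
turn deg [  0.88  -0.28 179.98] frac [ 0.0098 -0.0031  1.9997]
```

View pics/wrist9.png

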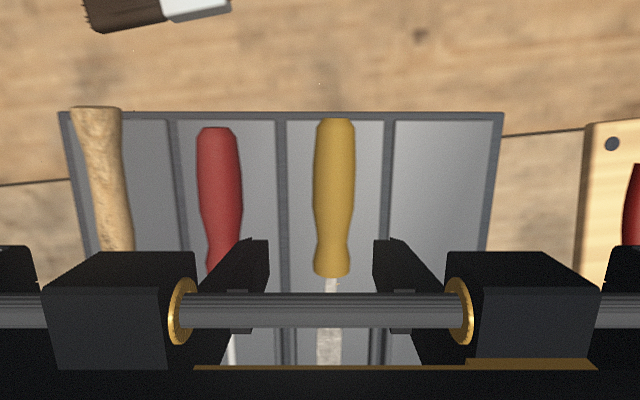

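Emit:
{"api": "send_rows", "payload": {
  "commands": [0.018,0.014,-0.04,-0.001,-0.003,0,0.43,0.018,0.014,-0.04,-0.001,-0.003,0,0.43,0,0,-0.05,0,0,0,0.43,0,0,-0.05,0,0,0,0.43,0,0,0,0,0,0,0.43]
}}

```text
clock: 9.15
tool_pos: [0.4754, -0.142, 0.042]
eef_rot: [0.031, 0.706, -0.024, 0.707]
contact_force: [0.2, 1.0, 0.8]
opening: 0.566
```

```bash
python3 st.py 84.5 wrist10
```

```text
t 9.15 pos [ 0.4754 -0.142   0.042 ] yaw(jaw y, 90=+y) 85.55 x axis [ 0.001  0.009 -1.   ] F [0.2 1.  0.8] op 0.566 q [ 0.29  0.88 -0.14  2.08  0.48  0.21  1.22]
turn deg [-0.5   0.04 -1.05] frac [-0.0055  0.0004 -0.0116]
turn deg [-6.0000e-02 -7.8000e-01  1.7895e+02] frac [-7.0000e-04 -8.7000e-03  1.9884e+00]
```

View pics/wrist10.png

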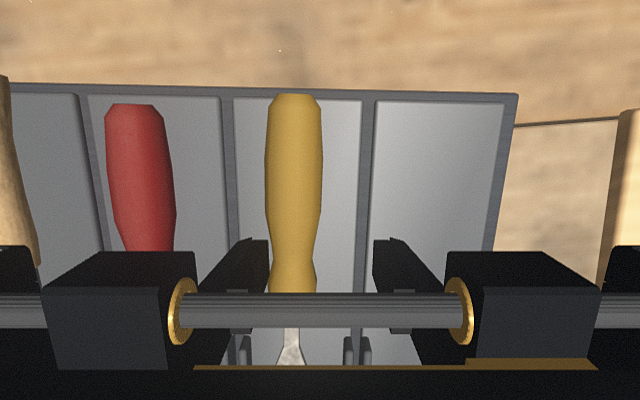

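Emit:
{"api": "send_rows", "payload": {
  "commands": [-0.007,-0.028,0,-0.003,0,-0.006,0.43,-0.007,-0.028,0,-0.003,0,-0.006,0.43,0,0,0,0,0,0,0.43]
}}

```text
clock: 9.5
tool_pos: [0.4728, -0.1549, 0.0429]
eef_rot: [0.033, 0.706, -0.034, 0.707]
contact_force: [0.3, 0.7, -0.4]
opening: 0.568
```

```bash
python3 st.py 84.5
```

```text
t 9.5 pos [ 0.4728 -0.1549  0.0429] yaw(jaw y, 90=+y) 84.6 x axis [ 0.002 -0.001 -1.   ] F [ 0.3  0.7 -0.4] op 0.568 q [ 0.3   0.87 -0.13  2.08  0.49  0.21  1.22]
turn deg [ 0.07  0.12 -0.1 ] frac [ 0.0007  0.0013 -0.0011]
turn deg [-1.900e-01  1.000e-01  1.799e+02] frac [-2.1000e-03  1.1000e-03  1.9989e+00]
```

Emit:
{"api": "send_rows", "payload": {
  "commands": [0,-0.005,-0.028,0,0,0,0.43,0,0,-0.028,0,0,0,0.43,0,0,-0.028,0,0,0,0.43,0,0,-0.02,0,0,0,0.43,0,0,0,0,0,0,0.43]
}}

```text
clock: 10.0
tool_pos: [0.4732, -0.157, 0.0153]
eef_rot: [0.033, 0.705, -0.034, 0.708]
contact_force: [-0.8, 1.3, 0.3]
opening: 0.569
```

```bash
python3 st.py 84.5
```

```text
t 10.0 pos [ 0.4732 -0.157   0.0153] yaw(jaw y, 90=+y) 84.51 x axis [ 0.004 -0.001 -1.   ] F [-0.8  1.3  0.3] op 0.569 q [ 0.28  0.93 -0.09  2.08  0.5   0.15  1.21]
turn deg [ 0.08  0.22 -0.01] frac [ 0.0009  0.0025 -0.0001]
turn deg [-3.5000e-01  1.2000e-01  1.7999e+02] frac [-3.8000e-03  1.4000e-03  1.9999e+00]
```

Emit:
{"api": "send_rows", "payload": {
  "commands": [0,0,0,0,0,0,1,0,0,0,0,0,0,1,0,0,0,0,0,0,1,0,0,0,0,0,0,1,0,0,0,0,0,0,1,0,0,0.05,0,0,0,1,0,0,0.1,0,0,0,1,0,0,0.1,0,0,0,1,0,0,0,0,0,0,1]
}}

```text
clock: 10.9
tool_pos: [0.4721, -0.1566, 0.081]
eef_rot: [0.033, 0.706, -0.034, 0.707]
contact_force: [0.6, -0.2, -2.4]
opening: 0.294
```

```bash
python3 st.py 90.9 wrist11
python3 - <<'E'
from plant import cams
import cv2
d=cams.snapshot('side'); cv2.imwrite('pics/side11.png',cv2.resize(d['image'][120:350,180:460],None,fx=2.5,fy=2.5,interpolation=cv2.INTER_CUBIC))
E
```

```text
t 10.9 pos [ 0.4721 -0.1566  0.081 ] yaw(jaw y, 90=+y) 84.56 x axis [ 0.001 -0.001 -1.   ] F [ 0.6 -0.2 -2.4] op 0.294 q [ 0.34  0.8  -0.19  2.07  0.47  0.31  1.24]
turn deg [0.08 0.09 6.34] frac [0.0009 0.001  0.0704]
turn deg [ 1.3000e-01 -1.2000e-01 -1.7366e+02] frac [ 1.5000e-03 -1.3000e-03 -1.9296e+00]
```

View pics/wrist11.png

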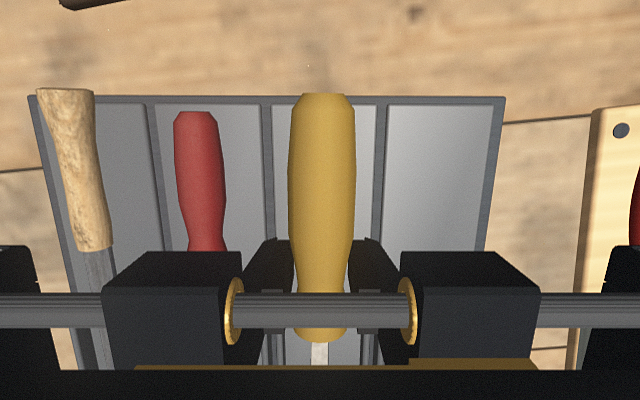

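View pics/side11.png

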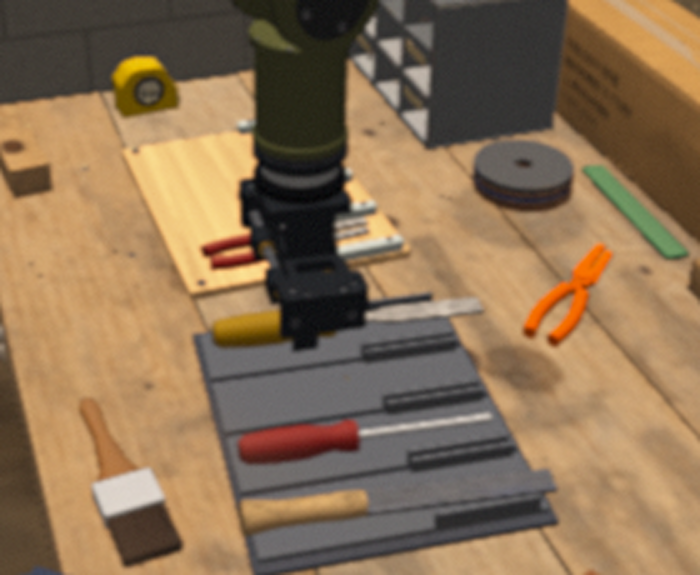

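```bash
cat > near.py <<'E'
from plant import telemetry,cams
from h import *
import sys
u,v,dz,end=map(float,sys.argv[1:])
s=telemetry.get_state(); d=cams.snapshot('wrist')
P=cast([(u,v)],d,s['tool_pos'][2]+dz)[0]; L=np.linalg.norm(P-s['tool_pos'][:2]); print(P,L,'grip at y =',end-L*1000)
E
python3 near.py 322 95 .013 120
```

```text
[ 0.39693269 -0.14883837] 0.0743777502861561 grip at y = 45.6222497138439
```

Emit:
{"api": "send_rows", "payload": {
  "commands": [0.011,0.1,0.005,0,0,0.008,1,0.011,0.16,0.005,0,0,0.009,1,0.011,0.16,0.005,0,0,0.009,1,0.011,0.16,0.005,0,0,0.009,1,0.011,0.16,0.005,0,0,0.009,1,0.011,0.16,0.005,0,0,0.009,1,0.011,0.16,0.005,0,0,0.009,1,0.01,0.1,0,0,0,0.008,1,0,0.04,0,0,0,0,1,0,0,0,0,0,0,1,0,0,0,0,0,0,1]
}}

```text
clock: 12.15
tool_pos: [0.4841, 0.1509, 0.0762]
eef_rot: [-0.008, 0.714, 0.002, 0.7]
contact_force: [-0.2, -0.3, -2.0]
opening: 0.298
```

```bash
python3 st.py 90.9 wrist12
```

```text
t 12.15 pos [0.4841 0.1509 0.0762] yaw(jaw y, 90=+y) 90.83 x axis [-0.021 -0.01  -1.   ] F [-0.2 -0.3 -2. ] op 0.298 q [-0.31  0.82 -0.14  2.02  0.31  0.35  0.88]
turn deg [ 0.55 -1.18  0.07] frac [ 0.0061 -0.0132  0.0008]
turn deg [  -1.86   -0.86 -179.92] frac [-0.0207 -0.0095 -1.9991]
```

View pics/wrist12.png

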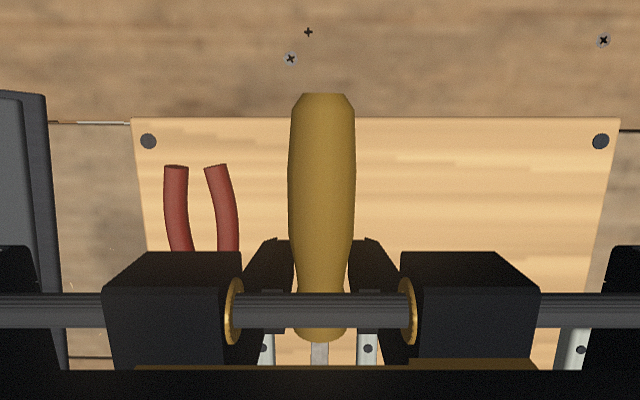

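Emit:
{"api": "send_rows", "payload": {
  "commands": [0.015,-0.009,-0.03,0.003,-0.0066,0,1,0.015,-0.009,-0.03,0.003,-0.0066,0,1,0,0,-0.03,0,0,0,1,0,0,-0.03,0,0,0,1,0,0,-0.03,0,0,0,1,0,0,-0.03,0,0,0,1,0,0,0,0,0,0,1]
}}

```text
clock: 12.9
tool_pos: [0.4914, 0.1353, 0.0282]
eef_rot: [-0.003, 0.708, -0.003, 0.706]
contact_force: [0.6, 0.5, -1.7]
opening: 0.298
```

```bash
python3 st.py 90.9
```

```text
t 12.9 pos [0.4914 0.1353 0.0282] yaw(jaw y, 90=+y) 90.0 x axis [-0.003 -0.007 -1.   ] F [ 0.6  0.5 -1.7] op 0.298 q [-0.31  0.91 -0.08  2.04  0.34  0.21  0.87]
turn deg [ 0.41 -0.15  0.9 ] frac [ 0.0045 -0.0016  0.01  ]
turn deg [  -0.23   -0.64 -179.1 ] frac [-0.0026 -0.0071 -1.99  ]
```

Emit:
{"api": "send_rows", "payload": {
  "commands": [0,0.022,0,0.002,-0.001,0.005,1,0,0.022,0,0.002,-0.001,0.005,1,0,0,0,0,0,0,1]
}}

```text
clock: 13.2
tool_pos: [0.4914, 0.148, 0.0282]
eef_rot: [-0.006, 0.707, 0.007, 0.707]
contact_force: [0.1, -0.5, -2.1]
opening: 0.302
```

```bash
python3 st.py 90.9
```

```text
t 13.2 pos [0.4914 0.148  0.0282] yaw(jaw y, 90=+y) 91.03 x axis [ 0.001  0.    -1.   ] F [ 0.1 -0.5 -2.1] op 0.302 q [-0.33  0.91 -0.09  2.04  0.34  0.21  0.87]
turn deg [-0.02  0.06 -0.13] frac [-0.0003  0.0007 -0.0015]
turn deg [-9.0000e-02 -4.0000e-02  1.7987e+02] frac [-1.0000e-03 -4.0000e-04  1.9985e+00]
```

Good (1.4 mm off sideways). Lower to grasp height, open, lift.

Emit:
{"api": "send_rows", "payload": {
  "commands": [0,-0.004,-0.025,0,0,0,1,0,0,-0.02,0,0,0,1,0,0,-0.007,0,0,0,1,0,0,0,0,0,0,1]
}}

```text
clock: 13.6
tool_pos: [0.4918, 0.1477, 0.015]
eef_rot: [-0.006, 0.706, 0.007, 0.708]
contact_force: [-1.0, 0.4, 6.5]
opening: 0.301
```

```bash
python3 st.py 90.9
```

```text
t 13.6 pos [0.4918 0.1477 0.015 ] yaw(jaw y, 90=+y) 91.09 x axis [ 0.003  0.001 -1.   ] F [-1.   0.4  6.5] op 0.301 q [-0.34  0.93 -0.08  2.04  0.35  0.18  0.87]
turn deg [-0.07  0.15 -0.19] frac [-0.0008  0.0017 -0.0021]
turn deg [-2.3000e-01 -1.1000e-01  1.7981e+02] frac [-2.6000e-03 -1.2000e-03  1.9979e+00]
```

Emit:
{"api": "send_rows", "payload": {
  "commands": [0,0,0,0,0,0,0.45,0,0,0,0,0,0,0.45,0,0,0,0,0,0,0.45,0,0,0.03,0,0,0,0.45,0,0,0.1,0,0,0,0.45,0,0,0.1,0,0,0,0.45,0,0,0.1,0,0,0,0.45,0,0,0,0,0,0,0.45]
}}

```text
clock: 14.4
tool_pos: [0.4916, 0.1469, 0.1015]
eef_rot: [-0.007, 0.706, 0.006, 0.708]
contact_force: [0.3, 0.2, -1.0]
opening: 0.549
```

```bash
python3 st.py 84.5 wrist13
```

```text
t 14.4 pos [0.4916 0.1469 0.1015] yaw(jaw y, 90=+y) 91.05 x axis [ 0.002 -0.    -1.   ] F [ 0.3  0.2 -1. ] op 0.549 q [-0.28  0.77 -0.16  2.02  0.31  0.38  0.9 ]
turn deg [ 0.01  0.13 -6.55] frac [ 0.0001  0.0015 -0.0728]
turn deg [-2.0000e-01  1.0000e-02  1.7345e+02] frac [-2.3000e-03  2.0000e-04  1.9272e+00]
```

View pics/wrist13.png

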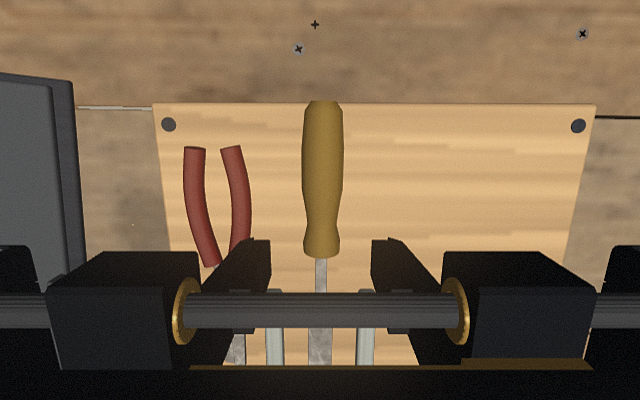

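Emit:
{"api": "send_rows", "payload": {
  "commands": [-0.012,-0.1,0,0,0,-0.007,0.45,-0.012,-0.165,0,0,0,-0.007,0.45,-0.012,-0.165,0,0,0,-0.007,0.45,-0.012,-0.165,0,0,0,-0.007,0.45,-0.012,-0.165,0,0,0,-0.007,0.45,-0.012,-0.165,0,0,0,-0.007,0.45,-0.012,-0.165,0,0,0,-0.007,0.45,-0.012,-0.165,0,0,0,-0.007,0.45,-0.012,-0.165,0,0,0,-0.008,0.45,-0.012,-0.09,0,0,0,-0.008,0.45,0,0,0,0,0,0,0.45,0,0,0,0,0,0,0.45]
}}

```text
clock: 15.65
tool_pos: [0.4517, -0.2412, 0.0906]
eef_rot: [0.036, 0.71, -0.031, 0.702]
contact_force: [-0.1, 0.5, 0.8]
opening: 0.547
```

```bash
python3 st.py 84.5 wrist14
```

```text
t 15.65 pos [ 0.4517 -0.2412  0.0906] yaw(jaw y, 90=+y) 84.58 x axis [-0.011  0.007 -1.   ] F [-0.1  0.5  0.8] op 0.547 q [ 0.56  0.8  -0.26  2.01  0.48  0.41  1.4 ]
turn deg [-0.39 -0.63 -0.08] frac [-0.0043 -0.007  -0.0009]
turn deg [  1.    -0.61 179.92] frac [ 0.0111 -0.0068  1.9991]
```

View pics/wrist14.png

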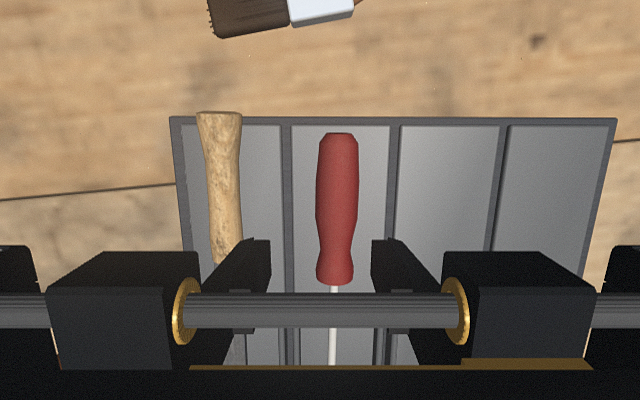

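Emit:
{"api": "send_rows", "payload": {
  "commands": [0.008,0.02,-0.02,-0.002,-0.0035,0,0.45,0.008,0.02,-0.02,-0.002,-0.0035,0,0.45,0,0,0,0,0,0,0.45,0,0,-0.04,0,0,0,0.45,0,0,-0.04,0,0,0,0.45,0,0,0,0,0,0,0.45]
}}

```text
clock: 16.3
tool_pos: [0.4576, -0.2224, 0.0576]
eef_rot: [0.03, 0.707, -0.027, 0.706]
contact_force: [0.2, -0.0, 1.2]
opening: 0.55
```

```bash
python3 st.py 84.5 wrist15
```

```text
t 16.3 pos [ 0.4576 -0.2224  0.0576] yaw(jaw y, 90=+y) 85.33 x axis [ 0.     0.004 -1.   ] F [ 0.2 -0.   1.2] op 0.55 q [ 0.48  0.85 -0.2   2.04  0.51  0.3   1.35]
turn deg [-0.21  0.   -0.83] frac [-0.0024  0.     -0.0093]
turn deg [ -0.    -0.33 179.17] frac [-0.     -0.0037  1.9907]
```

View pics/wrist15.png

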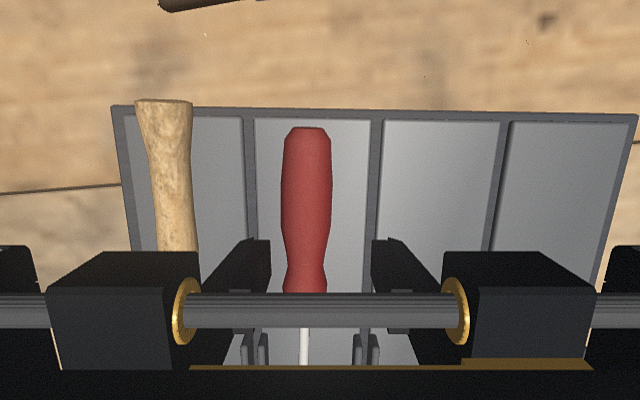

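Emit:
{"api": "send_rows", "payload": {
  "commands": [-0.004,-0.016,0,-0.001,0,-0.0045,0.45,-0.004,-0.016,0,-0.001,0,-0.0045,0.45,0,0,-0.03,0,0,0,0.45,0,0,0,0,0,0,0.45]
}}

```text
clock: 16.75
tool_pos: [0.4556, -0.2325, 0.0504]
eef_rot: [0.035, 0.706, -0.035, 0.707]
contact_force: [0.3, -0.3, -0.1]
opening: 0.551
```

```bash
python3 st.py 84.5
```

```text
t 16.75 pos [ 0.4556 -0.2325  0.0504] yaw(jaw y, 90=+y) 84.32 x axis [ 0.001 -0.001 -1.   ] F [ 0.3 -0.3 -0.1] op 0.551 q [ 0.49  0.87 -0.18  2.04  0.52  0.28  1.34]
turn deg [0.05 0.08 0.18] frac [0.0005 0.0009 0.0019]
turn deg [ 1.2000e-01 -7.0000e-02 -1.7982e+02] frac [ 1.3000e-03 -8.0000e-04 -1.9981e+00]
```

Emit:
{"api": "send_rows", "payload": {
  "commands": [0,0.005,-0.028,0,0,0,0.45,0,0,-0.028,0,0,0,0.45,0,0,-0.028,0,0,0,0.45,0,0,-0.028,0,0,0,0.45,0,0,-0.024,0,0,0,0.45,0,0,0,0,0,0,0.45]
}}

```text
clock: 17.35
tool_pos: [0.4555, -0.2308, 0.0128]
eef_rot: [0.035, 0.706, -0.035, 0.707]
contact_force: [-0.3, -0.1, -0.1]
opening: 0.549
```

```bash
python3 st.py 84.5
```

```text
t 17.35 pos [ 0.4555 -0.2308  0.0128] yaw(jaw y, 90=+y) 84.34 x axis [ 0.001 -0.    -1.   ] F [-0.3 -0.1 -0.1] op 0.549 q [ 0.45  0.94 -0.12  2.04  0.54  0.19  1.32]
turn deg [0.02 0.05 0.16] frac [0.0002 0.0005 0.0018]
turn deg [ 8.0000e-02 -3.0000e-02 -1.7984e+02] frac [ 8.0000e-04 -3.0000e-04 -1.9982e+00]
```

Emit:
{"api": "send_rows", "payload": {
  "commands": [0,0,0.012,0,0,0,0.45,0,0,0,0,0,0,0.45,0,0,0,0,0,0,1,0,0,0,0,0,0,1,0,0,0,0,0,0,1,0,0,0,0,0,0,1,0,0,0,0,0,0,1]
}}

```text
clock: 18.05
tool_pos: [0.4558, -0.2309, 0.0167]
eef_rot: [0.035, 0.706, -0.035, 0.707]
contact_force: [-1.2, 0.2, -0.4]
opening: 0.302
```

```bash
python3 st.py 84.5
```

```text
t 18.05 pos [ 0.4558 -0.2309  0.0167] yaw(jaw y, 90=+y) 84.34 x axis [ 0.002 -0.001 -1.   ] F [-1.2  0.2 -0.4] op 0.302 q [ 0.46  0.93 -0.13  2.04  0.54  0.2   1.32]
turn deg [0.04 0.11 0.16] frac [0.0004 0.0012 0.0018]
turn deg [ 1.7000e-01 -6.0000e-02 -1.7984e+02] frac [ 1.9000e-03 -6.0000e-04 -1.9982e+00]
```

Emit:
{"api": "send_rows", "payload": {
  "commands": [0,0,0.05,0,0,0,1,0,0,0.1,0,0,0,1,0,0,0.1,0,0,0,1,0,0,0.02,0,0,0,1,0,0,0,0,0,0,1]
}}

```text
clock: 18.55
tool_pos: [0.4549, -0.2308, 0.088]
eef_rot: [0.035, 0.706, -0.035, 0.706]
contact_force: [-0.2, -0.4, -1.5]
opening: 0.301
```

```bash
python3 st.py 90.9 wrist16
python3 - <<'E'
from plant import cams
import cv2
d=cams.snapshot('side'); cv2.imwrite('pics/side16.png',cv2.resize(d['image'][120:350,180:460],None,fx=2.5,fy=2.5,interpolation=cv2.INTER_CUBIC))
E
```

```text
t 18.55 pos [ 0.4549 -0.2308  0.088 ] yaw(jaw y, 90=+y) 84.36 x axis [ 0.001 -0.001 -1.   ] F [-0.2 -0.4 -1.5] op 0.301 q [ 0.52  0.8  -0.24  2.03  0.49  0.37  1.36]
turn deg [0.05 0.03 6.54] frac [0.0005 0.0004 0.0727]
turn deg [ 5.0000e-02 -7.0000e-02 -1.7346e+02] frac [ 6.0000e-04 -8.0000e-04 -1.9273e+00]
```

View pics/wrist16.png

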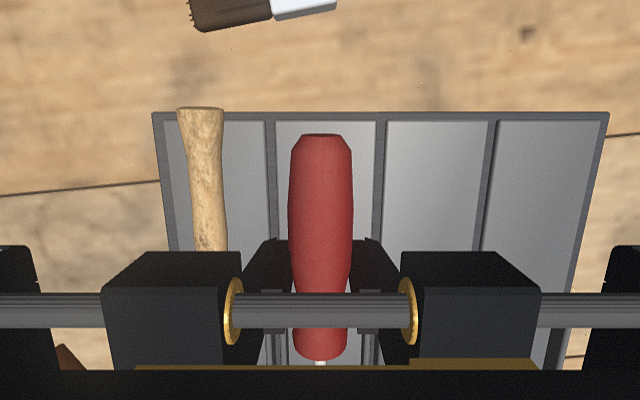

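View pics/side16.png

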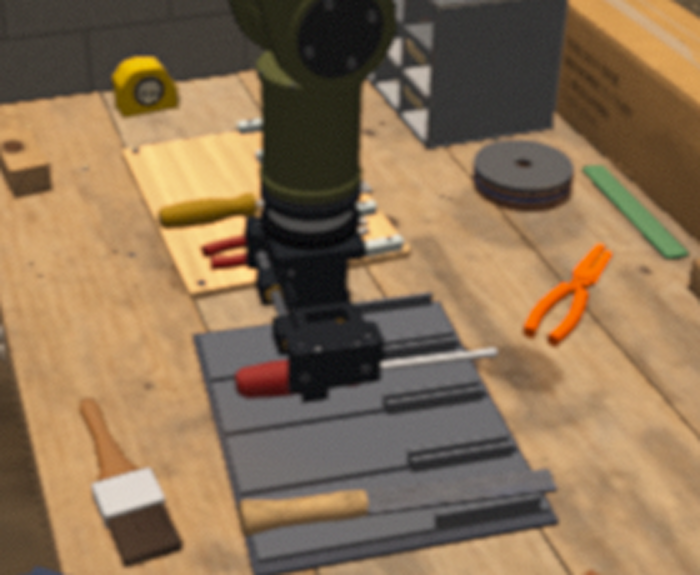

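```bash
python3 near.py 320 136 .014 110
```

```text
[ 0.39581869 -0.22514742] 0.058889622775670114 grip at y = 51.11037722432989
```

Emit:
{"api": "send_rows", "payload": {
  "commands": [0.014,0.1,0.005,0,0,0.007,1,0.014,0.17,0.005,0,0,0.007,1,0.014,0.17,0.005,0,0,0.007,1,0.014,0.17,0.005,0,0,0.007,1,0.014,0.17,0.005,0,0,0.007,1,0.014,0.17,0.005,0,0,0.007,1,0.014,0.17,0.005,0,0,0.007,1,0.014,0.17,0.005,0,0,0.007,1,0.014,0.17,0.005,0,0,0.007,1,0.014,0.17,0.005,0,0,0.007,1,0.014,0.1,0,0,0,0.003,1,0.005,0.03,0,0,0,0,1]
}}

```text
clock: 19.9
tool_pos: [0.4855, 0.2245, 0.0869]
eef_rot: [-0.008, 0.714, 0.003, 0.7]
contact_force: [-0.7, -0.3, -0.5]
opening: 0.302
```

Emit:
{"api": "send_rows", "payload": {
  "commands": [0,0,0,0,0,0,1,0,0,0,0,0,0,1]
}}

```text
clock: 20.1
tool_pos: [0.4844, 0.2233, 0.0853]
eef_rot: [-0.009, 0.715, 0.003, 0.699]
contact_force: [0.1, -1.0, -1.1]
opening: 0.3
```

```bash
python3 st.py 90.9 wrist17
```

```text
t 20.1 pos [0.4844 0.2233 0.0853] yaw(jaw y, 90=+y) 90.98 x axis [-0.022 -0.01  -1.   ] F [ 0.1 -1.  -1.1] op 0.3 q [-0.42  0.82 -0.15  1.94  0.27  0.43  0.81]
turn deg [ 0.54 -1.27 -0.08] frac [ 0.006  -0.0141 -0.0009]
turn deg [  1.99   0.85 179.91] frac [0.0221 0.0095 1.999 ]
```

View pics/wrist17.png

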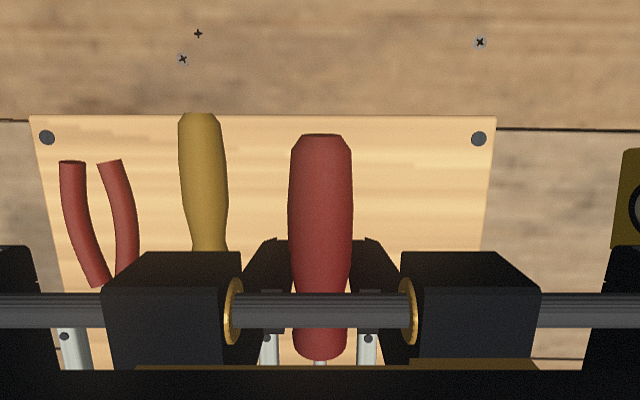

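Emit:
{"api": "send_rows", "payload": {
  "commands": [0.005,0,-0.03,0.003,-0.007,0,1,0.005,0,-0.03,0.003,-0.007,0,1,0,0,-0.03,0,0,0,1,0,0,-0.03,0,0,0,1,0,0,-0.03,0,0,0,1,0,0,-0.03,0,0,0,1,0,0,-0.02,0,0,0,1,0,0,0,0,0,0,1]
}}

```text
clock: 20.95
tool_pos: [0.4876, 0.2114, 0.0318]
eef_rot: [-0.004, 0.708, -0.002, 0.706]
contact_force: [0.7, -0.1, -1.4]
opening: 0.301
```

```bash
python3 st.py 90.9
```

```text
t 20.95 pos [0.4876 0.2114 0.0318] yaw(jaw y, 90=+y) 90.15 x axis [-0.003 -0.008 -1.   ] F [ 0.7 -0.1 -1.4] op 0.301 q [-0.44  0.91 -0.09  1.98  0.3   0.28  0.78]
turn deg [ 0.47 -0.14  0.75] frac [ 0.0052 -0.0016  0.0083]
turn deg [  -0.22   -0.74 -179.25] frac [-0.0025 -0.0082 -1.9917]
```

Emit:
{"api": "send_rows", "payload": {
  "commands": [-0.005,0.018,0,0.0025,-0.001,0.004,1,-0.005,0.016,0,0.0025,-0.001,0.004,1,0,0,-0.018,0,0,0,1,0,0,0,0,0,0,1]
}}

```text
clock: 21.35
tool_pos: [0.4851, 0.2217, 0.0275]
eef_rot: [-0.006, 0.706, 0.007, 0.708]
contact_force: [0.2, 0.9, 0.2]
opening: 0.304
```

```bash
python3 st.py 90.9
```

```text
t 21.35 pos [0.4851 0.2217 0.0275] yaw(jaw y, 90=+y) 91.0 x axis [ 0.002  0.002 -1.   ] F [0.2 0.9 0.2] op 0.304 q [-0.46  0.92 -0.1   1.98  0.3   0.26  0.78]
turn deg [-0.1   0.11 -0.1 ] frac [-0.0011  0.0012 -0.0011]
turn deg [-1.700e-01 -1.500e-01  1.799e+02] frac [-1.9000e-03 -1.7000e-03  1.9989e+00]
```

Down to grasp height (0.0165).

Emit:
{"api": "send_rows", "payload": {
  "commands": [0,-0.003,-0.022,0,0,0,1,0,0,-0.014,0,0,0,1,0,0,-0.006,0,0,0,1,0,0,0,0,0,0,1]
}}

```text
clock: 21.75
tool_pos: [0.4854, 0.221, 0.0166]
eef_rot: [-0.006, 0.706, 0.007, 0.708]
contact_force: [-0.8, 0.1, 5.7]
opening: 0.301
```

```bash
python3 st.py 90.9
```

```text
t 21.75 pos [0.4854 0.221  0.0166] yaw(jaw y, 90=+y) 91.0 x axis [ 0.003  0.002 -1.   ] F [-0.8  0.1  5.7] op 0.301 q [-0.46  0.94 -0.09  1.98  0.3   0.23  0.78]
turn deg [-0.11  0.16 -0.1 ] frac [-0.0012  0.0017 -0.0011]
turn deg [-2.500e-01 -1.700e-01  1.799e+02] frac [-2.7000e-03 -1.9000e-03  1.9989e+00]
```

Emit:
{"api": "send_rows", "payload": {
  "commands": [0,0,0,0,0,0,0.45,0,0,0,0,0,0,0.45,0,0,0,0,0,0,0.45,0,0,0.03,0,0,0,0.45,0,0,0.1,0,0,0,0.45,0,0,0.1,0,0,0,0.45,0,0,0.1,0,0,0,0.45,0,0,0,0,0,0,0.45]
}}

```text
clock: 22.55
tool_pos: [0.4851, 0.2203, 0.1027]
eef_rot: [-0.006, 0.706, 0.006, 0.708]
contact_force: [-0.2, -0.4, -0.8]
opening: 0.55
```

```bash
python3 st.py 84 wrist18
```

```text
t 22.55 pos [0.4851 0.2203 0.1027] yaw(jaw y, 90=+y) 90.98 x axis [ 0.002  0.001 -1.   ] F [-0.2 -0.4 -0.8] op 0.55 q [-0.42  0.78 -0.16  1.96  0.27  0.42  0.81]
turn deg [-0.04  0.13 -6.98] frac [-0.0005  0.0014 -0.0776]
turn deg [-1.9000e-01 -6.0000e-02  1.7302e+02] frac [-2.2000e-03 -7.0000e-04  1.9224e+00]
```

View pics/wrist18.png

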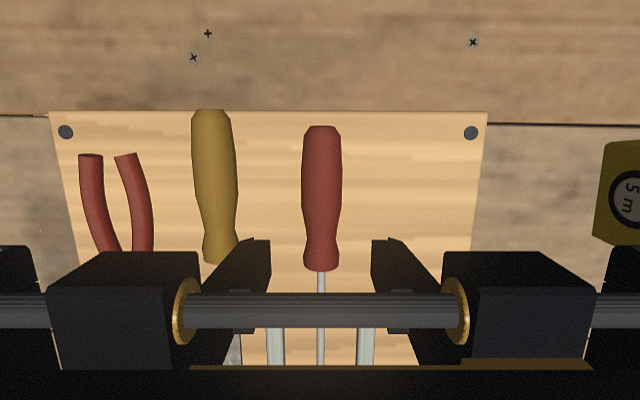

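Emit:
{"api": "send_rows", "payload": {
  "commands": [-0.007,-0.1,0.004,0,0,-0.006,0.45,-0.007,-0.185,0.004,0,0,-0.006,0.45,-0.007,-0.185,0.004,0,0,-0.006,0.45,-0.007,-0.185,0.004,0,0,-0.006,0.45,-0.007,-0.185,0.004,0,0,-0.006,0.45,-0.007,-0.185,0.004,0,0,-0.006,0.45,-0.007,-0.185,0.004,0,0,-0.006,0.45,-0.007,-0.185,0.004,0,0,-0.006,0.45,-0.007,-0.185,0.004,0,0,-0.006,0.45,-0.007,-0.185,0.004,0,0,-0.006,0.45,-0.007,-0.185,0.004,0,0,-0.006,0.45,0,-0.085,0,0,0,-0.006,0.45]
}}

```text
clock: 23.8
tool_pos: [0.4551, -0.3003, 0.103]
eef_rot: [0.034, 0.711, -0.028, 0.702]
contact_force: [-0.1, 0.3, 0.3]
opening: 0.547
```

Emit:
{"api": "send_rows", "payload": {
  "commands": [0,0,0,0,0,0,0.45,0,0,0,0,0,0,0.45]
}}

```text
clock: 24.0
tool_pos: [0.4528, -0.3036, 0.1009]
eef_rot: [0.037, 0.711, -0.03, 0.701]
contact_force: [0.6, 0.5, 0.4]
opening: 0.552
```

```bash
python3 st.py 84 wrist19
```

```text
t 24.0 pos [ 0.4528 -0.3036  0.1009] yaw(jaw y, 90=+y) 84.52 x axis [-0.014  0.01  -1.   ] F [0.6 0.5 0.4] op 0.552 q [ 0.7   0.81 -0.32  1.9   0.47  0.52  1.53]
turn deg [-0.59 -0.79 -0.52] frac [-0.0066 -0.0088 -0.0058]
turn deg [  1.23  -0.93 179.47] frac [ 0.0137 -0.0103  1.9941]
```

View pics/wrist19.png

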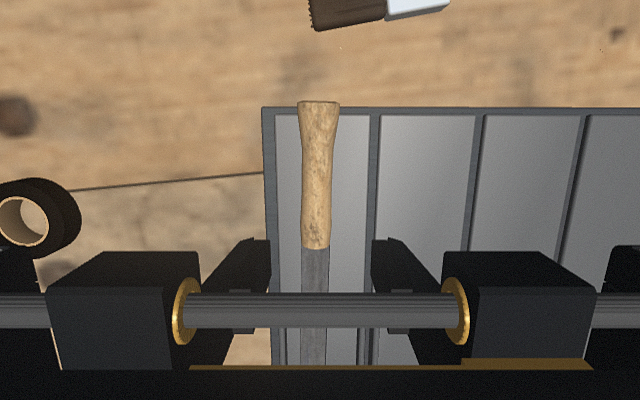

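Emit:
{"api": "send_rows", "payload": {
  "commands": [0.004,-0.012,-0.03,-0.003,-0.0045,-0.003,0.45,0.004,-0.012,-0.03,-0.003,-0.0045,-0.003,0.45,0,0,-0.04,0,0,0,0.45,0,0,-0.04,0,0,0,0.45,0,0,-0.03,0,0,0,0.45,0,0,0,0,0,0,0.45]
}}

```text
clock: 24.65
tool_pos: [0.4562, -0.3018, 0.0537]
eef_rot: [0.035, 0.707, -0.031, 0.706]
contact_force: [-0.7, 0.3, 0.4]
opening: 0.553
```

```bash
python3 st.py 84 wrist20
```

```text
t 24.65 pos [ 0.4562 -0.3018  0.0537] yaw(jaw y, 90=+y) 84.67 x axis [-0.001  0.005 -1.   ] F [-0.7  0.3  0.4] op 0.553 q [ 0.65  0.89 -0.26  1.92  0.52  0.4   1.48]
turn deg [-0.27 -0.05 -0.67] frac [-0.003  -0.0006 -0.0074]
turn deg [ 8.0000e-02 -4.2000e-01  1.7933e+02] frac [ 9.0000e-04 -4.7000e-03  1.9926e+00]
```

View pics/wrist20.png

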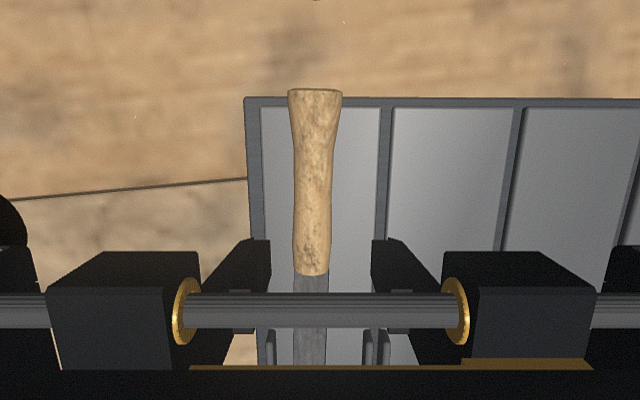

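Emit:
{"api": "send_rows", "payload": {
  "commands": [0,-0.007,-0.02,-0.0015,0,-0.003,0.45,0,-0.007,-0.025,-0.0015,0,-0.003,0.45,0,0,-0.028,0,0,0,0.45,0,0,-0.028,0,0,0,0.45,0,0,-0.028,0,0,0,0.45,0,0,-0.015,0,0,0,0.45,0,0,0,0,0,0,0.45]
}}

```text
clock: 25.4
tool_pos: [0.4569, -0.3063, 0.0154]
eef_rot: [0.036, 0.706, -0.037, 0.707]
contact_force: [-0.8, -0.2, 0.0]
opening: 0.546
```

```bash
python3 st.py 84 wrist21
```

```text
t 25.4 pos [ 0.4569 -0.3063  0.0154] yaw(jaw y, 90=+y) 84.03 x axis [ 0.001 -0.001 -1.   ] F [-0.8 -0.2  0. ] op 0.546 q [ 0.62  0.95 -0.2   1.92  0.54  0.32  1.45]
turn deg [ 0.08  0.06 -0.03] frac [ 0.0009  0.0006 -0.0003]
turn deg [-9.0000e-02  1.3000e-01  1.7997e+02] frac [-1.0000e-03  1.4000e-03  1.9997e+00]
```

View pics/wrist21.png

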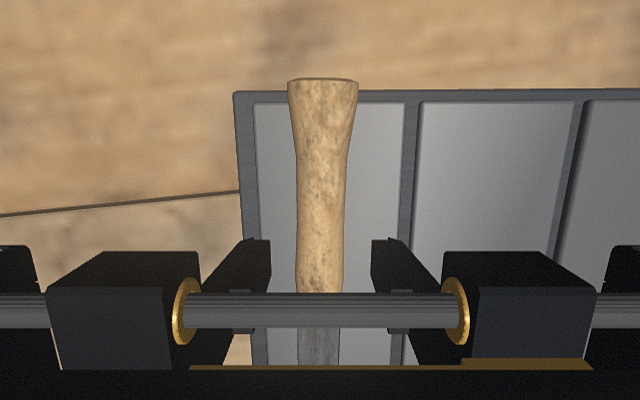

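Emit:
{"api": "send_rows", "payload": {
  "commands": [0,0,0,0,0,0,1,0,0,0,0,0,0,1,0,0,0,0,0,0,1,0,0,0,0,0,0,1,0,0,0,0,0,0,1,0,0,0.05,0,0,0,1,0,0,0.1,0,0,0,1,0,0,0.1,0,0,0,1,0,0,0.02,0,0,0,1,0,0,0,0,0,0,1]
}}

```text
clock: 26.45
tool_pos: [0.4563, -0.3061, 0.0876]
eef_rot: [0.036, 0.706, -0.037, 0.707]
contact_force: [0.3, -0.5, -0.5]
opening: 0.242
```

```bash
python3 st.py 90.9 wrist22
python3 - <<'E'
from plant import cams
import cv2
d=cams.snapshot('side'); cv2.imwrite('pics/side22.png',cv2.resize(d['image'][120:350,180:460],None,fx=2.5,fy=2.5,interpolation=cv2.INTER_CUBIC))
E
```

```text
t 26.45 pos [ 0.4563 -0.3061  0.0876] yaw(jaw y, 90=+y) 84.04 x axis [ 0.001 -0.002 -1.   ] F [ 0.3 -0.5 -0.5] op 0.242 q [ 0.68  0.83 -0.29  1.91  0.49  0.47  1.5 ]
turn deg [0.09 0.06 6.86] frac [0.001  0.0006 0.0762]
turn deg [ 9.0000e-02 -1.4000e-01 -1.7314e+02] frac [ 1.0000e-03 -1.5000e-03 -1.9238e+00]
```

View pics/wrist22.png

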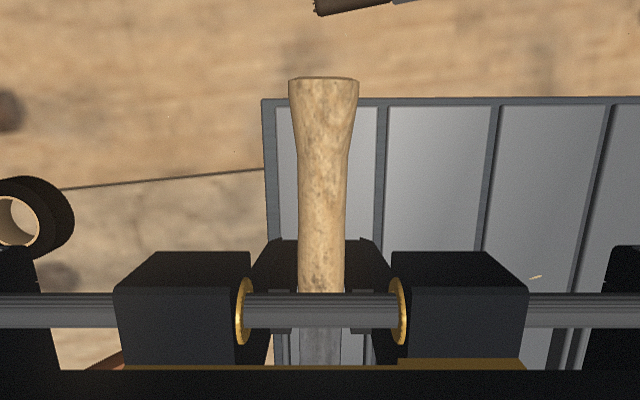

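View pics/side22.png

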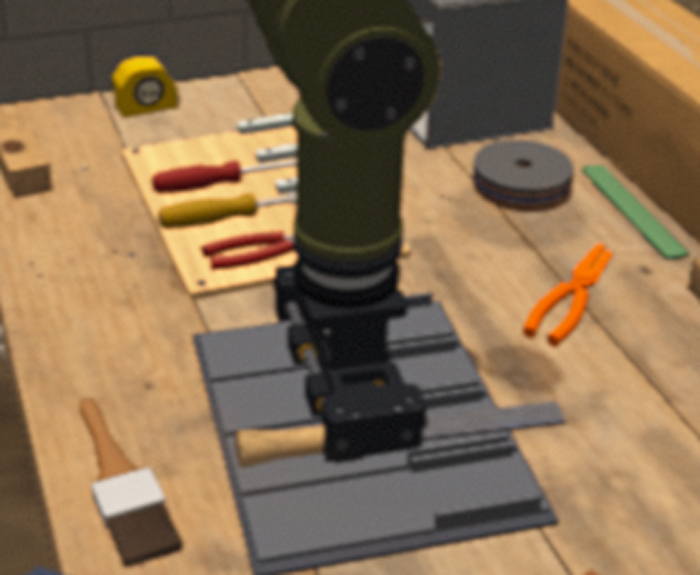

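```bash
python3 near.py 323 79 .014 129
```

```text
[ 0.37632477 -0.29678879] 0.08015767656452498 grip at y = 48.84232343547502
```

Emit:
{"api": "send_rows", "payload": {
  "commands": [0.012,0.1,0.004,0,0,0.006,1,0.012,0.18,0.004,0,0,0.006,1,0.012,0.18,0.004,0,0,0.006,1,0.012,0.18,0.004,0,0,0.006,1,0.012,0.18,0.004,0,0,0.006,1,0.012,0.18,0.004,0,0,0.006,1,0.012,0.18,0.004,0,0,0.006,1,0.012,0.18,0.004,0,0,0.006,1,0.012,0.18,0.004,0,0,0.006,1,0.012,0.18,0.004,0,0,0.006,1,0.012,0.18,0.004,0,0,0.006,1,0.012,0.18,0.004,0,0,0.006,1]
}}

```text
clock: 27.8
tool_pos: [0.483, 0.2243, 0.0863]
eef_rot: [-0.003, 0.714, -0.004, 0.7]
contact_force: [0.9, 0.3, -2.1]
opening: 0.244
```

```bash
python3 st.py 90.9
```

```text
t 27.8 pos [0.483  0.2243 0.0863] yaw(jaw y, 90=+y) 89.91 x axis [-0.019 -0.01  -1.   ] F [ 0.9  0.3 -2.1] op 0.244 q [-0.43  0.82 -0.15  1.94  0.26  0.42  0.79]
turn deg [ 0.61 -1.06  0.99] frac [ 0.0068 -0.0118  0.011 ]
turn deg [  -1.66   -0.95 -179.  ] frac [-0.0184 -0.0106 -1.9889]
```

Emit:
{"api": "send_rows", "payload": {
  "commands": [0.006,0.12,0.01,0.002,-0.004,0.003,1,0.006,0.08,0.01,0.002,-0.004,0.003,1,0,0.02,0,0.002,-0.003,0.003,1,0,0,0,0,0,0,1,0,0,0,0,0,0,1]
}}

```text
clock: 28.3
tool_pos: [0.482, 0.2894, 0.0866]
eef_rot: [-0.009, 0.709, 0.009, 0.705]
contact_force: [0.2, -0.2, -1.9]
opening: 0.245
```

```bash
python3 st.py 90.9 wrist23
```

```text
t 28.3 pos [0.482  0.2894 0.0866] yaw(jaw y, 90=+y) 91.49 x axis [-0.006  0.001 -1.   ] F [ 0.2 -0.2 -1.9] op 0.245 q [-0.53  0.83 -0.15  1.87  0.24  0.46  0.75]
turn deg [-0.04 -0.33 -0.59] frac [-0.0004 -0.0037 -0.0066]
turn deg [ 5.2000e-01 -6.0000e-02  1.7941e+02] frac [ 5.7000e-03 -6.0000e-04  1.9934e+00]
```

View pics/wrist23.png

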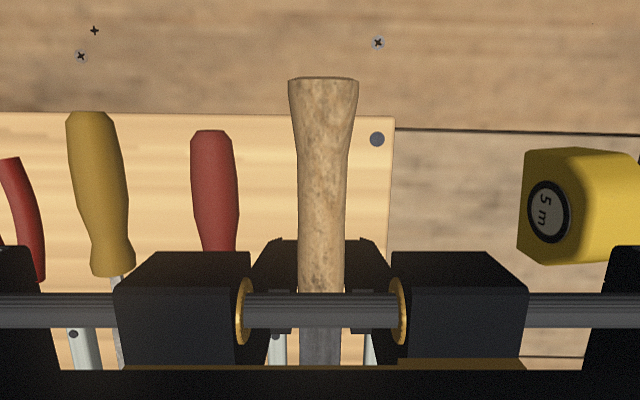

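Emit:
{"api": "send_rows", "payload": {
  "commands": [0.008,0.012,-0.03,0,-0.002,-0.003,1,0.008,0.012,-0.03,0,-0.002,-0.003,1,0,0,-0.03,0,0,0,1,0,0,-0.03,0,0,0,1,0,0,-0.03,0,0,0,1,0,0,-0.03,0,0,0,1,0,0,-0.03,0,0,0,1,0,0,0,0,0,0,1]
}}

```text
clock: 29.15
tool_pos: [0.4869, 0.2895, 0.0281]
eef_rot: [-0.005, 0.708, 0.001, 0.707]
contact_force: [-0.6, -0.6, -1.8]
opening: 0.248
```

```bash
python3 st.py 90.9
```

```text
t 29.15 pos [0.4869 0.2895 0.0281] yaw(jaw y, 90=+y) 90.48 x axis [-0.001 -0.005 -1.   ] F [-0.6 -0.6 -1.8] op 0.248 q [-0.56  0.94 -0.11  1.87  0.26  0.35  0.72]
turn deg [ 0.28 -0.08  0.42] frac [ 0.0031 -0.0009  0.0046]
turn deg [-1.2000e-01 -4.3000e-01 -1.7958e+02] frac [-1.4000e-03 -4.8000e-03 -1.9954e+00]
```

Emit:
{"api": "send_rows", "payload": {
  "commands": [-0.001,0.009,-0.01,0.0015,0,0.002,1,-0.001,0.009,-0.014,0.0015,0,0.002,1,0,0,-0.014,0,0,0,1,0,0,-0.01,0,0,0,1,0,0,0,0,0,0,1]
}}

```text
clock: 29.65
tool_pos: [0.4868, 0.295, 0.0162]
eef_rot: [-0.005, 0.707, 0.006, 0.707]
contact_force: [-1.3, 0.2, 0.6]
opening: 0.244
```

```bash
python3 st.py 90.9
```

```text
t 29.65 pos [0.4868 0.295  0.0162] yaw(jaw y, 90=+y) 90.89 x axis [-0.     0.001 -1.   ] F [-1.3  0.2  0.6] op 0.244 q [-0.57  0.96 -0.1   1.87  0.26  0.33  0.71]
turn deg [-0.07 -0.    0.01] frac [-0.0008 -0.      0.0001]
turn deg [-0.0000e+00  1.2000e-01 -1.7999e+02] frac [-1.0000e-04  1.3000e-03 -1.9999e+00]
```

Placed at the lane pose, resting. Lower a touch, open, lift and back off to view.

Emit:
{"api": "send_rows", "payload": {
  "commands": [0,0,-0.003,0,0,0,1,0,0,0,0,0,0,0.45,0,0,0,0,0,0,0.45,0,0,0,0,0,0,0.45,0,0,0.03,0,0,0,0.45,0,0,0.1,0,0,0,0.45,0,0,0.15,0,0,0,0.45,0,0,0.15,0,0,0,0.45,0.1,-0.1,0.15,0,0,0,0.45,0.15,-0.15,0.1,0,0,0,0.45,0.1,-0.15,0.1,0,0,0,0.45,0,0,0,0,0,0,0.45]
}}

```text
clock: 30.85
tool_pos: [0.571, 0.1974, 0.2176]
eef_rot: [-0.007, 0.706, 0.008, 0.708]
contact_force: [-0.2, -0.2, -0.1]
opening: 0.552
```

Emit:
{"api": "send_rows", "payload": {
  "commands": [0.05,-0.06,0.1,0,0,0,0.45,0,0,0,0,0,0,0.45,0,0,0,0,0,0,0.45]
}}

```text
clock: 31.15
tool_pos: [0.5839, 0.1806, 0.2447]
eef_rot: [-0.005, 0.705, 0.007, 0.709]
contact_force: [-0.3, 0.5, 0.0]
opening: 0.55
```

```bash
python3 st.py 90.9; python3 meas.py wrist24
python3 - <<'E'
from plant import cams
import cv2
d=cams.snapshot('scene'); cv2.imwrite('pics/scene24.png',cv2.resize(d['image'][150:320,190:450],None,fx=3,fy=3,interpolation=cv2.INTER_CUBIC))
E
```

```text
t 31.15 pos [0.5839 0.1806 0.2447] yaw(jaw y, 90=+y) 91.04 x axis [ 0.005  0.003 -1.   ] F [-0.3  0.5  0. ] op 0.55 q [-0.24  0.66 -0.25  1.61  0.19  0.89  1.03]
turn deg [-0.16  0.29 -0.14] frac [-0.0017  0.0032 -0.0016]
turn deg [ -0.46  -0.25 179.86] frac [-0.0051 -0.0027  1.9984]
t 31.25 pos [0.5841 0.1805 0.2445] yaw(jaw y, 90=+y) 91.07 x axis [ 0.005  0.002 -1.   ] F [ 0.  -0.8 -0.2] op 0.551 q [-0.24  0.66 -0.25  1.61  0.2   0.89  1.03]
red 2380 px 361 67 c [0.4731 0.2208] ang 0.008 rect [475. 220.] [100.  28.] 1.0
red 1082 px 234 82 c [0.4903 0.0886] ang 0.002 rect [492.  88.] [87. 18.] 0.3
red 1112 px 207 82 c [0.491  0.0607] ang 0.08 rect [492.  61.] [86. 18.] 4.4
yel 335 px 299 43 c [0.4508 0.1565] ang 0.033 rect [454. 156.] [78. 10.] 2.4
yel 3159 px 608 64 c [0.4654 0.4761] ang -0.101 rect [470. 473.] [60. 84.] 88.5
rack 14403 px 237 109 c [0.5206 0.0864] ang 0.036 rect [537.  86.] [236. 111.] 1.0
rack 19347 px 358 114 c [0.5232 0.2211] ang -0.044 rect [536. 219.] [134. 240.] 89.4
rack 4496 px 448 111 c [0.5182 0.3217] ang -0.029 rect [534. 323.] [ 30. 237.] 89.9
rack 146
[... 489 characters left out ...]
x 631 208 c [0.6242 0.5561] ang 0.141 rect [614. 548.] [103.  28.] 15.7
rib 1360 px 291 179 c [0.5934 0.1478] ang 0.012 rect [588. 148.] [132.  18.] 0.4
rib 425 px 357 172 c [0.5834 0.222 ] ang 0.008 rect [587. 222.] [118.   5.] 0.5
rib 663 px 231 180 c [0.5945 0.0788] ang 0.02 rect [589.  76.] [22. 74.] 88.7
rib 769 px 195 187 c [0.6038 0.0372] ang 0.013 rect [605.  37.] [89. 13.] 0.8
rib 761 px 259 187 c [0.6025 0.1111] ang 0.014 rect [604. 111.] [87. 13.] 0.7
rib 784 px 324 187 c [0.6016 0.1847] ang 0.012 rect [603. 185.] [87. 12.] 0.9
rib 750 px 388 187 c [0.6004 0.2586] ang 0.014 rect [602. 259.] [87. 12.] 0.9
rib 730 px 453 188 c [0.5996 0.3323] ang 0.012 rect [601. 332.] [87. 12.] 0.8
```

View pics/wrist24.png

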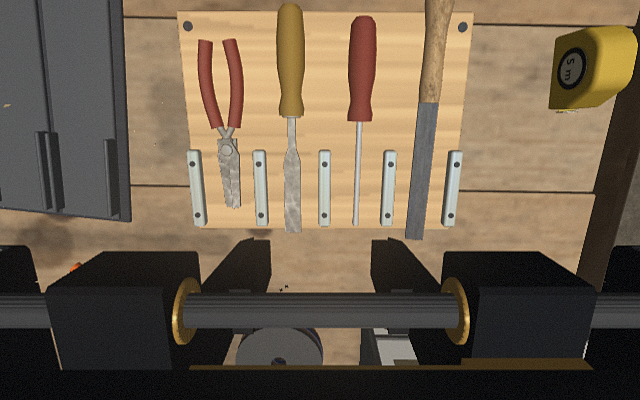

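View pics/scene24.png

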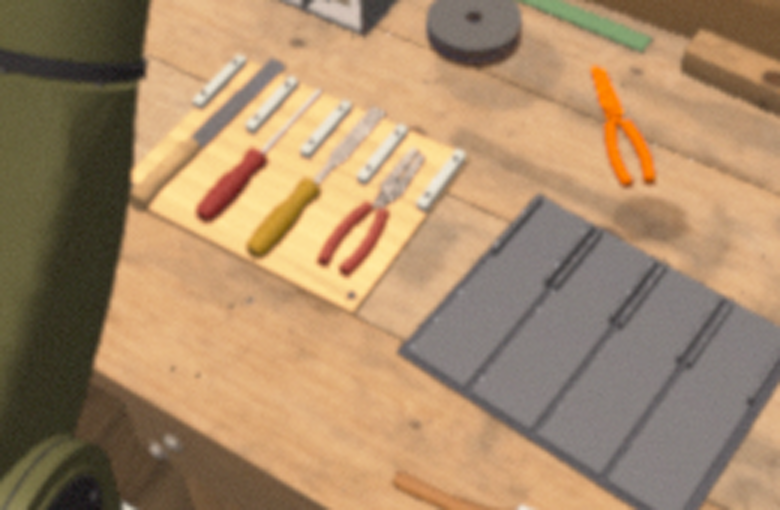

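Run:
```python
from plant import cams,job,telemetry
from h import *
a=cv2.imread('pics/side0.png'); b=cams.snapshot('side')['image']
for im in (a,b):
    h=cv2.cvtColor(im[135:175,215:265],cv2.COLOR_BGR2HSV); m=(h[...,0]>18)&(h[...,0]<28)&(h[...,1]>170)&(h[...,2]>80)
    yy,xx=np.nonzero(m); print(len(xx),xx.mean()+215,yy.mean()+135)
report(telemetry.get_state()); print(job.finish_job())
```

```text
344 236.0174418604651 153.3081395348837
348 235.9367816091954 153.3735632183908
t 31.35 pos [0.5837 0.181  0.2441] yaw(jaw y, 90=+y) 91.13 x axis [ 0.004  0.002 -1.   ] F [-1.3 -0.5 -0.7] op 0.556 q [-0.24  0.67 -0.25  1.61  0.2   0.89  1.04]
the job is handed in; nothing more can be done
None
```

All four tools are in the rack in reverse order. From left to right it now holds the file, screwdriver, chisel and pliers, all with their handles towards the robot. I handed the job in at 31.35 s of the 106 s allowed.

- **Position:** In the last wrist picture each tool was about 1 to 5 mm from its lane's middle sideways. Lengthways, each was within about 5 mm of centre, and each lay within about 0.03 rad of straight.
- **Tape measure:** It did not move; it shifted less than 0.1 pixel between the first and last side views.
- **Contact:** The gripper was open and clear, 0.24 m above the bench, at hand-in. The highest contact force in my checks was about 6.5 N, when a tool was set down.
- **Disagreements:** The fixed cameras put the rack about 5 mm further from the robot than the wrist camera did; I went with the wrist view. The pliers and file each lie about 4 mm off their lane's middle, well inside the limit. No check failed.

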